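# Mount the sensor carriages and switch the logger to them

## Task

Slide every sensor carriage on the shelf onto the dovetail rail from its open end, clamp knob on the robot's side, pushing the first fully home against the end stop and each next one up against the one before, and tighten each carriage's clamp knob fully (clockwise) once it is on the rail. When all are home and tight, turn the selector on the bakelite box to the detent marked by the square stud. Leave everything else on the shelf alone.

Things in the scene. Friction and masses are not known exactly. Their poses are not given: they have to be found in the camera images.
- rail: fixed dovetail rail on a dark plinth 330 x 66 mm, top 14 mm above the shelf. Origin on the shelf under the plinth's centre; x runs along the rail from the open end to the end stop, z up, -y is the robot's side. The aluminium dovetail, 16 mm high, 38 wide at the top, 22 at the foot, runs from x = -65 mm to the stop face at x = 150 mm. Carriages ride with their underside on the plinth top
- rail_stop (a point): centre of the end stop's face (60 mm wide, 26 mm above the plinth), at plinth-top height; a carriage against the stop has its origin 32 mm before it. Axes as the rail's
- rail_mouth (a point): tip of the dovetail's round nose (28 mm across) at the open end, rail x = -79 mm, at plinth-top height. From there to rail x = -165 mm the plinth is bare and level: a landing on which a carriage can be set before it is slid on. Axes as the rail's
- panel: fixed dark bakelite box 110 x 110 x 22 mm with the selector on top. Origin under its centre on the shelf, z up. Four white index lines on its lid, at 0.75, 0.25, -0.25 and -0.75 rad from its x axis (counter-clockwise positive from above)
- selector (a joint): angle q (rad) of the black selector; grows clockwise seen from above, range -0.15 to 1.65; spring detents at 0, 0.5, 1.0 and 1.5 (about 0.2 N m to pass from one to the next). Starts at about 0, where there is no stud. The pointer lies at 0.75 - q rad from the panel's x axis
- selector_grip (a point): point on the vertical selector axis, 46 mm above the shelf, in the middle of the grip: a bar 38 mm long along the pointer, 12 mm thick, its top 56 mm and its foot 32 mm above the shelf, over a disc 38 mm across. A white line on the bar and a white tip on the disc show the pointing end
- pointer (a point): point 45 mm from the selector axis in the direction in which it points, 24 mm above the shelf (in the air over the ring of studs)
- mark: the square brass stud, 12 mm square, 3 mm high, on the panel 45 mm from the selector axis, at one of the detents 0.5, 1.0, 1.5; small round brass studs (7 mm) stand at the other two. Origin under its centre
- carriage_a: sensor carriage (may be absent), 0.2 to 0.4 kg: block 64 (x) by 64 mm (y), top 28 mm above its underside, dovetail channel along x below, 2 mm free each side and above the rail. Central grip block 40 (x) by 24 mm (y), 28 to 66 mm high, copper stub on it to 80 mm. Origin: centre of underside, z up. Mounted, its x points along the rail's x. Side arm to y = -93 mm, 20 to 28 mm high
- clamp_a (a joint): angle (rad) of its clamp knob: 0 to 0.2 loose at the start, 1.4 (end stop) fully tight; tightens clockwise from above, stiff by 0.05 N m. At 0 the knob's bar lies along the carriage's x. Tightening adds no holding force here: a tight carriage can still be pushed along the rail
- knob_a (a point): point on its clamp knob's vertical axis, at carriage x 0, y -78 mm, 52 mm above the underside. The knob is a black bar 30 mm long, 10 mm thick, 36 to 62 mm above the underside, over a disc 20 mm across (28 to 36 mm)
- carriage_b: sensor carriage (may be absent), 0.2 to 0.4 kg: block 64 (x) by 64 mm (y), top 28 mm above its underside, dovetail channel along x below, 2 mm free each side and above the rail. Central grip block 40 (x) by 24 mm (y), 28 to 66 mm high, copper stub on it to 80 mm. Origin: centre of underside, z up. Mounted, its x points along the rail's x. Side arm to y = -93 mm, 20 to 28 mm high
- clamp_b (a joint): angle (rad) of its clamp knob: 0 to 0.2 loose at the start, 1.4 (end stop) fully tight; tightens clockwise from above, stiff by 0.05 N m. At 0 the knob's bar lies along the carriage's x. Tightening adds no holding force here: a tight carriage can still be pushed along the rail
- knob_b (a point): point on its clamp knob's vertical axis, at carriage x 0, y -78 mm, 52 mm above the underside. The knob is a black bar 30 mm long, 10 mm thick, 36 to 62 mm above the underside, over a disc 20 mm across (28 to 36 mm)
- carriage_c: sensor carriage (may be absent), 0.2 to 0.4 kg: block 64 (x) by 64 mm (y), top 28 mm above its underside, dovetail channel along x below, 2 mm free each side and above the rail. Central grip block 40 (x) by 24 mm (y), 28 to 66 mm high, copper stub on it to 80 mm. Origin: centre of underside, z up. Mounted, its x points along the rail's x. Side arm to y = -93 mm, 20 to 28 mm high
- clamp_c (a joint): angle (rad) of its clamp knob: 0 to 0.2 loose at the start, 1.4 (end stop) fully tight; tightens clockwise from above, stiff by 0.05 N m. At 0 the knob's bar lies along the carriage's x. Tightening adds no holding force here: a tight carriage can still be pushed along the rail
- knob_c (a point): point on its clamp knob's vertical axis, at carriage x 0, y -78 mm, 52 mm above the underside. The knob is a black bar 30 mm long, 10 mm thick, 36 to 62 mm above the underside, over a disc 20 mm across (28 to 36 mm)
- jar: bystander, leave alone: squat amber glass jar, 72 mm across, 75 mm tall. Origin under its centre
- hub: bystander, leave alone: tin anemometer hub, a stepped disc 60 mm across, 44 mm tall. Origin under its centre
- spare_probe: bystander, leave alone: copper rod probe 100 mm long lying on its black 22 mm end block. Origin under its centre
- wrench: bystander, leave alone: 150 mm steel wrench lying flat. Origin under its centre
- tin: bystander, leave alone: green flat tin, 70 x 50 x 30 mm. Origin under its centre
- weight: bystander, leave alone: small brass cylinder, 36 mm across, 30 mm tall. Origin under its centre
Not all that is in view belongs to the job. What is shaped like the carriage_a but pink is not meant.

How it is judged:
By the outcome, as a careful person would: the job done as asked, in the order asked, and still so for the second after the job is handed in, with the robot touching nothing.
Of carriage_a, carriage_b, carriage_c only 2 to 3 are there at a start; the rules pass over those that are not, and their reading is None.
At some moment in a run one of carriage_a, carriage_b, carriage_c may be knocked a few centimetres aside while the robot is not near it.
It also fails if it takes over 210 s, if anything falls off the work surface, if the arm or the gripper's body presses on something with over 40 N, if the wrist force passes 120 N, or if a joint passes its speed limit or range.

## Robot

A 6-joint arm with a two-finger parallel gripper is mounted at the origin on the work surface. World frame = base frame: x ahead of the robot, y to its left, z up, the work surface at z = 0. Lengths are in mm, angles in rad, forces in N, time in s.
With the tool pointing down it reaches from about 275 to 750 mm from the base axis. Payload 10.2 kg.
Tool frame: the origin (TCP) lies midway between the tips of the shut fingers; the grasp point (between the pads) lies 19 mm behind it; z points along the fingers, y is the line along which they close (so a half turn about z gives the same grasp; the last joint's range is limited). The gripper opens to 88 mm and grips with 3 to 60 N. Pads are 18 mm wide; open, the fingers measure 123 mm over their backs; the gripper's body (75 mm by 187 mm) begins 45 mm behind the grasp point.
Start: joints at [0.978, 0.313, 1.498, -0, 1.331, -0.223], TCP at [189.763, 489.511, 218.32] pointing down, gripper open.
Joint ranges: [-2.94, 2.94], [-0.97, 2.17], [0.19, 2.56], [-1.23, 4.37], [0.02, 3.11], [-2.88, 2.88]. Speed limits (rad/s): [2.39, 2.39, 3.01, 3.14, 3.14, 3.14].

## Interface

Orientations are given as a rotation vector (axis times angle).
In Python, from bench import arm, viewer, close_job gives the robot as it stands. The module is installed in compiled form; this text tells all that it offers.
- The arm moves only by the tool arm_command, never from a script. Its argument "motion" is text: rows parted by semicolons, each of 7 numbers parted by spaces: the opening, from -1 (shut) to 1 (fully open), so that 0 is half open, then the shift along the world's x, y, z as a fraction of full scale, then the turn, a rotation vector about the world's x, y, z as a fraction of full scale. In form: jaw dx dy dz wx wy wz; .... A call has 1 to 8 rows; each row shifts and turns the commanded pose from where the row before left it; what a row does not reach is not made up. Full scale, the value 1, is 40 mm for a shift and 6 degrees for a turn. A row lasts 1/12 s, in which the tool goes at most 41.7 mm and 7.16 degrees, less where a joint would pass 70% of its speed; a pose out of reach is approached as far as the arm can. A call with a number of a shift or a turn outside -1 to 1 is refused whole. A call with a gripper value outside its range is refused whole. The fingers move at their own pace and stop on an object; "grip_force" is the grip in N (left out, the last holds). Time passes only in rows, so rows that do not move let the fingers close. It gives the time, the measured TCP pose, the force, the opening and the grip force at its end, in the units of the state.
- arm.read_state(): the state, without advancing time (a new reading comes with each control period).
- viewer.camera(name): name is "scene" or "side" or "wrist"; returns the picture (400x640x3 uint8, blue, green, red); there is no depth.
- viewer.camera_model(name): a dict with "vfov" (degrees; the focal length in pixels is half the picture's height over the tangent of half this angle, whatever the lens; pixels are square), "cx", "cy" (the principal point, pixels), "distortion" ([k1, k2, p1, p2, k3] as OpenCV has them; the pictures are not rectified), "camera_from_world" (4x4, takes a point from world to camera coordinates); the wrist camera has in their place "mount" (4x4, takes a point from camera to tool coordinates, whose origin is the TCP and whose axes are the flange's). Camera axes: x right, y down, z forward; pixel columns grow to the right and rows downward; lengths in mm; the calibration is good to about 2 mm. A picture is of the moment at which its call begins: read the wrist's pose just before it. camera_model takes no time and is no camera call.
- close_job(): hands the job in; it is judged then, once.
The state is a dict: "clock": time; "q": joint angles; "joint_velocities": joint speeds; "effort": joint torques, N m; "tool_pos": TCP position; "ee_rot": TCP orientation; "contact_force": force on the tool from outside, world axes, zero at the start; "torque": the same for the moment, N m; "opening": finger opening in mm; "grasp_force": force on a finger pad.
Only numpy, scipy, OpenCV 4.12 (cv2) and the standard library are available. Lean on these libraries where they do the work, as an engineer would, in place of code of your own. Each camera call takes 0.05 s, during which the arm holds its last target. There are 200 camera calls.

## Working session

There is one attempt and no reset: what is moved stays moved. The work goes in short steps, Python scripts to look and compute and a tool call to move; the robot and the scene stay as the last step left them, time stands still between calls to the robot, and variables do not carry over. Pictures are saved under pics/ and viewed, at most 14 in all, crops included, and the job is handed in when it is done.

Besides the shell and the picture viewer there is one more tool, called after "Call:" by a JSON object that holds its "name" and its "arguments". arm_command: Moves the arm, as the interface text tells. Its arguments: {"type":"object","properties":{"motion":{"type":"string"},"grip_force":{"type":"number"}},"required":["motion"]}

```bash
mkdir -p pics && cat > h.py <<'E'
import numpy as np, cv2
from bench import arm, viewer
from scipy.spatial.transform import Rotation as R
def K(m):
    f=200/np.tan(np.radians(m["vfov"])/2); return np.array([[f,0,m["cx"]],[0,f,m["cy"]],[0,0,1.]])
def cfw(name,m,s=None):
    if name!="wrist": return np.array(m["camera_from_world"])
    s=s or arm.read_state(); T=np.eye(4); T[:3,:3]=R.from_rotvec(s["ee_rot"]).as_matrix(); T[:3,3]=s["tool_pos"]
    return np.linalg.inv(T@np.array(m["mount"]))
def p2w(name,uv,z,C=None):
    """pixels to world at heights z"""
    m=viewer.camera_model(name); C=cfw(name,m) if C is None else C
    uv=np.array(uv,float).reshape(-1,1,2); d=np.array(m["distortion"],float)
    n=cv2.undistortPoints(uv,K(m),d).reshape(-1,2)
    W=np.linalg.inv(C); o=W[:3,3]; r=np.c_[n,np.ones(len(n))]@W[:3,:3].T
    t=(np.broadcast_to(z,len(n))-o[2])/r[:,2]; return o+r*t[:,None]
def w2p(name,P,C=None):
    m=viewer.camera_model(name); C=cfw(name,m) if C is None else C
    return cv2.projectPoints(np.array(P,float).reshape(-1,3),cv2.Rodrigues(C[:3,:3])[0],C[:3,3],K(m),np.array(m["distortion"],float))[0].reshape(-1,2)
def snap(name,fn=None):
    s=arm.read_state(); im=viewer.camera(name)
    if fn: cv2.imwrite("pics/"+fn,im)
    return im,cfw(name,viewer.camera_model(name),s)
E
python3 - <<'E'
from h import *
for n in("scene","side","wrist"):
    im,C=snap(n,n+"0.png"); print(n,np.linalg.inv(C).round(2).tolist(),viewer.camera_model(n)["vfov"])
print(arm.read_state())
a=cv2.imread("pics/scene0.png");
cv2.imwrite("pics/s0.png",cv2.resize(a,(800,500)))
E
```

```text
scene [[-0.88, 0.34, -0.34, 1012.48], [0.48, 0.62, -0.62, 923.95], [-0.0, -0.71, -0.71, 1054.88], [0.0, 0.0, 0.0, 1.0]] 46.297352863055224
side [[0.99, -0.08, 0.11, 412.41], [-0.13, -0.68, 0.72, -732.94], [0.02, -0.73, -0.68, 806.77], [0.0, 0.0, 0.0, 1.0]] 52.712387270578766
wrist [[0.36, 0.9, 0.24, 130.31], [0.93, -0.35, -0.09, 511.76], [-0.0, 0.25, -0.97, 384.72], [0.0, 0.0, 0.0, 1.0]] 67.04744389603297
{'clock': 0.15, 'q': array([ 9.77636152e-01,  3.13309156e-01,  1.49824760e+00,  4.54954683e-06,
        1.33101693e+00, -2.23405736e-01]), 'joint_velocities': array([ 0.00146326, -0.00204779, -0.00265807, -0.00056413, -0.00094215,
       -0.00022937]), 'effort': array([ 5.22958999e-04, -4.02302456e+01, -2.52319854e+01,  6.94326404e-02,
        3.43990617e-02, -7.57141311e-05]), 'tool_pos': array([189.62300746, 489.33851032, 217.90448668]), 'ee_rot': array([-5.77435196e-01, -3.08766876e+00,  1.41140786e-03]), 'contact_force': array([ 0.69617708,  0.72675791, -0.91831442]), 'torque': array([-0.00194142, -0.04228093,  0.03304618]), 'grasp_force': 0.0, 'opening': 88.01557691149918}
```

View pics/scene0.png

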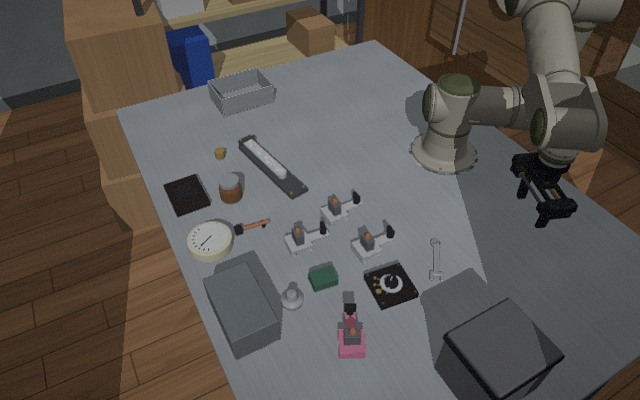

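View pics/side0.png

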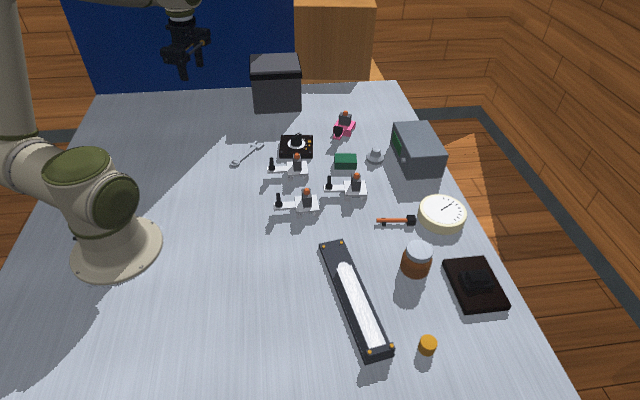

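The scene view shows three white carriages at (298,238), (337,208) and (367,241), and a pink decoy at (352,335). The rail runs from (245,143) to (300,190) and the selector box is at (391,285). In the side view the carriages are at (352,187), (304,201) and (292,167), and the rail runs from (330,243) to (380,352).

```bash
python3 - <<'E'
from h import *
a=cv2.imread("pics/scene0.png")[125:310,225:435]; cv2.imwrite("pics/sc.png",cv2.resize(a,None,fx=3.2,fy=3.2,interpolation=cv2.INTER_CUBIC))
a=cv2.imread("pics/side0.png")[130:365,255:405]; cv2.imwrite("pics/sd.png",cv2.resize(a,None,fx=2.5,fy=2.5,interpolation=cv2.INTER_CUBIC))
E
```

```text
(no output)
```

View pics/sc.png

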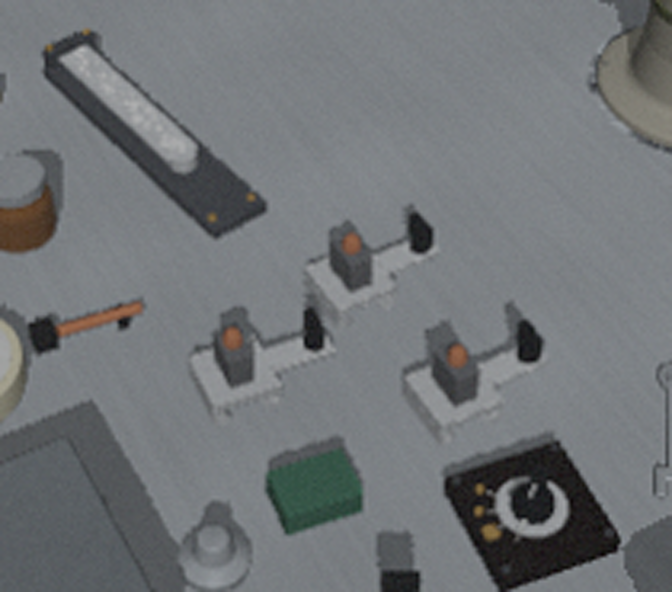

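View pics/sd.png

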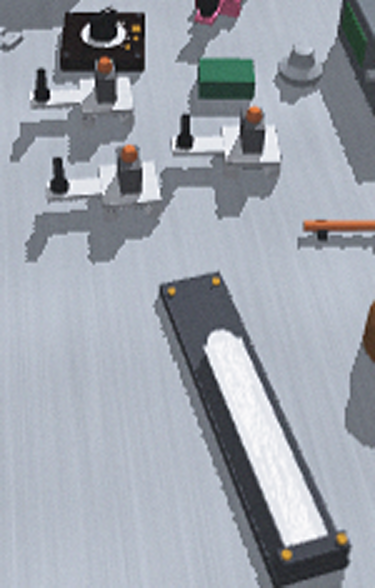

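```bash
python3 - <<'E'
from h import *
S=lambda L:[(x/3.2+225,y/3.2+125) for x,y in L]
D=lambda L:[(x/2.5+255,y/2.5+130) for x,y in L]
sc=dict(stub=([(352,242),(232,337),(458,355)],76),knob=([(417,215),(313,312),(526,325)],62),land=([(266,208),(217,237),(212,217),(251,198)],14),dove=([(62,53),(92,45),(200,160),(170,165)],30),selstud=([(480,489),(479,512),(491,532)],24),box=([(446,485),(556,440),(618,545),(503,587),(532,505)],22))
sd=dict(stub=([(129,150),(254,113),(105,64)],76),knob=([(57,160),(184,117),(41,72)],62),land=([(220,273),(160,287),(172,291),(216,281)],14),dove=([(205,347),(241,340),(327,537),(290,545)],30),box=([(67,12),(145,14),(143,69),(62,66)],22))
for n,f,d in(("scene",S,sc),("side",D,sd)):
  for k,(L,z) in d.items(): print(n,k,p2w(n,f(L),z)[:,:2].round(0).tolist())
E
```

```text
scene stub [[500.0, 89.0], [650.0, 140.0], [489.0, 252.0]]
scene knob [[420.0, 76.0], [568.0, 137.0], [409.0, 242.0]]
scene land [[519.0, -48.0], [580.0, -34.0], [572.0, -62.0], [525.0, -68.0]]
scene dove [[608.0, -363.0], [573.0, -360.0], [552.0, -128.0], [582.0, -136.0]]
scene selstud [[526.0, 349.0], [539.0, 368.0], [542.0, 389.0]]
scene box [[548.0, 331.0], [439.0, 337.0], [457.0, 449.0], [562.0, 436.0], [496.0, 383.0]]
side stub [[502.0, 85.0], [650.0, 132.0], [490.0, 243.0]]
side knob [[423.0, 93.0], [573.0, 151.0], [413.0, 254.0]]
side land [[582.0, -49.0], [517.0, -60.0], [529.0, -67.0], [576.0, -59.0]]
side dove [[548.0, -153.0], [584.0, -149.0], [615.0, -356.0], [584.0, -359.0]]
side box [[455.0, 439.0], [561.0, 423.0], [544.0, 299.0], [441.0, 317.0]]
```

Candidates (scene pixels): white carriages at (337,208), (298,238) and (367,241), with the pink look-alike at (352,335) rejected. I'll take the white one at (337,208) first, at world (500,88), and check it from close by.

Call:
{"name": "arm_command", "arguments": {"motion": "0.2 0.63 -0.8 0 0 0 -0.95;0.2 0.63 -0.8 0 0 0 -0.95;0.2 0.63 -0.8 0 0 0 -0.95;0.2 0.63 -0.8 0 0 0 -0.95;0.2 0.63 -0.8 0 0 0 -0.95;0.2 0.63 -0.8 0 0 0 -0.95", "grip_force": 40}}

```text
clock: 0.65
tool_pos: [341.6, 295.8, 218.3]
ee_rot: [-1.466, -2.778, 0.0]
contact_force: [0.3, 0.1, 0.6]
opening: 53.0
grasp_force: 0.0
```

Call:
{"name": "arm_command", "arguments": {"motion": "0.2 0.63 -0.8 0 0 0 -0.95;0.2 0.63 -0.8 0 0 0 -0.95;0.2 0.63 -0.8 0 0 0 -0.95;0.2 0.63 -0.8 0 0 0 -0.95;0.2 0.63 -0.8 0 0 0 -0.95;0.2 0.63 -0.8 0 0 0 -0.95;0.2 0 0 0 0 0 0;0.2 0 0 0 0 0 0"}}

```text
clock: 1.32
tool_pos: [492.7, 104.1, 217.7]
ee_rot: [-2.216, -2.226, 0.001]
contact_force: [-0.3, 1.6, 0.0]
opening: 52.8
grasp_force: 0.0
```

```bash
python3 - <<'E'
from h import *
im,C=snap("wrist","w1.png"); np.save("w1.npy",C)
s=arm.read_state(); print(s["tool_pos"],s["q"],R.from_rotvec(s["ee_rot"]).as_matrix().round(3).tolist(), np.linalg.inv(C)[:3,3])
print(w2p("wrist",[[501,88,76],[421,80,62],[650,136,76],[489,248,76]]))
E
```

```text
[491.99027468 105.33633543 217.93074821] [-2.24635339e-02  2.65568801e-01  1.56183584e+00  2.33742975e-04
  1.31522769e+00 -2.94340859e-02] [[-0.007, 1.0, -0.001], [1.0, 0.007, 0.0], [0.0, -0.001, -1.0]] [493.83713014 167.98249852 384.61369153]
[[327.01649013 197.3319806 ]
 [254.65366927 200.59659976]
 [472.00221841 153.30133716]
 [316.31857282  32.06007766]]
```

View pics/w1.png

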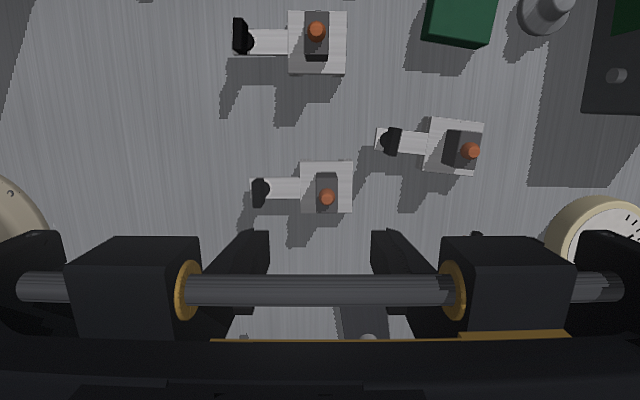

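The wrist view confirms three white carriages with copper stubs at (328,197), (471,150) and (316,29), all with knobs toward the robot (image left). Next I measure the corners of the block tops.

```bash
python3 - <<'E'
from h import *
C=np.load("w1.npy"); im=cv2.imread("pics/w1.png")
hsv=cv2.cvtColor(im,cv2.COLOR_BGR2HSV)
m=cv2.inRange(hsv,(3,120,90),(18,255,255)); n,l,st,c=cv2.connectedComponentsWithStats(m)
for i in range(1,n):
  if st[i,4]>60: print("stub",c[i].round(1),st[i,4],p2w("wrist",c[i],77,C)[0].round(1))
g=cv2.inRange(hsv,(0,0,150),(180,40,255)); 
for cor in([(300,163),(352,161),(352,213),(301,212)],[(433,117),(484,122),(474,176),(422,168)],[(289,10),(346,11),(345,75),(288,72)]):
  q=cv2.cornerSubPix(cv2.cvtColor(im,cv2.COLOR_BGR2GRAY),np.float32(cor).reshape(-1,1,2),(4,4),(-1,-1),(3,30,.01)).reshape(-1,2)
  P=p2w("wrist",q,28,C)[:,:2]; print(q.round(1).tolist(),P.round(1).tolist(),P.mean(0),[np.degrees(np.arctan2(*(b-a)[::-1])).round(1) for a,b in((P[0],P[1]),(P[3],P[2]),(P[1],P[2]))],[np.linalg.norm(P[i]-P[i-1]).round(1) for i in range(4)])
cv2.imwrite("pics/w1c.png",cv2.resize(im[100:220,230:500],None,fx=2.9,fy=2.9,interpolation=cv2.INTER_CUBIC))
E
```

```text
stub [316.6  28.1] 186 [490.2 249.9  77. ]
stub [472.4 149.4] 163 [650.  138.6  77. ]
stub [327.1 196.2] 184 [501.6  88.3  77. ]
[[299.20001220703125, 161.39999389648438], [352.0, 161.0], [351.6000061035156, 211.89999389648438], [300.3999938964844, 212.60000610351562]] [[469.4, 118.1], [532.0, 118.8], [533.5, 55.7], [470.1, 54.5]] [501.23524281  86.80610407] [np.float64(0.7), np.float64(1.1), np.float64(-88.6)] [np.float64(63.6), np.float64(62.6), np.float64(63.1), np.float64(63.4)]
[[431.5, 116.30000305175781], [484.1000061035156, 123.0], [472.3999938964844, 175.39999389648438], [421.6000061035156, 169.89999389648438]] [[622.1, 171.2], [685.1, 164.6], [678.9, 102.5], [616.0, 108.7]] [650.51113556 136.74183612] [np.float64(-6.0), np.float64(-5.7), np.float64(-95.7)] [np.float64(62.8), np.float64(63.3), np.float64(62.4), np.float64(63.2)]
[[287.6000061035156, 9.600000381469727], [346.29998779296875, 10.600000381469727], [344.70001220703125, 73.69999694824219], [287.8999938964844, 72.69999694824219]] [[458.7, 281.3], [521.4, 280.5], [521.0, 216.3], [458.0, 217.1]] [489.75574509 248.81274979] [np.float64(-0.8), np.float64(-0.7), np.float64(-90.3)] [np.float64(64.2), np.float64(62.7), np.float64(64.2), np.float64(63.0)]
```

View pics/w1c.png

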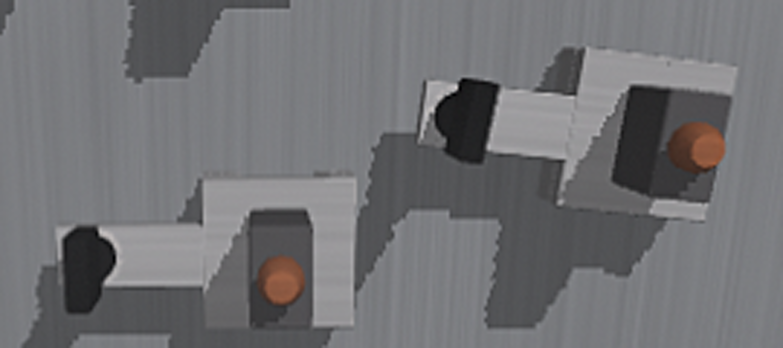

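Call:
{"name": "arm_command", "arguments": {"motion": "0.2 0.235 -0.45 -0.3 0 0 0.1;0.2 0 0 -0.85 0 0 0;0.2 0 0 -0.85 0 0 0;0.2 0 0 -0.85 0 0 0;0.2 0 0 -0.85 0 0 0;0.2 0 0 -0.5 0 0 0;0.2 0 0 -0.33 0 0 0;0.2 0 0 0 0 0 0"}}

```text
clock: 2.03
tool_pos: [499.3, 88.9, 34.9]
ee_rot: [-2.196, -2.241, 0.005]
contact_force: [0.5, 0.2, -0.0]
opening: 53.1
grasp_force: 0.0
```

Call:
{"name": "arm_command", "arguments": {"motion": "-1 0 0 0 0 0 0;-1 0 0 0 0 0 0;-1 0 0 0 0 0 0;-1 0 0 0 0 0 0;-1 0 0 0 0 0 0;-1 0 0 0 0 0 0"}}

```text
clock: 2.53
tool_pos: [501.3, 87.6, 37.8]
ee_rot: [-2.201, -2.241, 0.0]
contact_force: [-5.0, 1.6, 7.3]
opening: 23.2
grasp_force: 40.0
```

Call:
{"name": "arm_command", "arguments": {"motion": "-1 0 0 0.3 0 0 0;-1 0 0 0.8 0 0 0;-1 0 0 0.9 0 0 0;-1 0 0 0.9 0 0 0;-1 0 0 0.9 0 0 0;-1 0.1 -0.6 0.7 0 0 0.3;-1 0.15 -0.9 0.3 0 0 0.5;-1 0.15 -0.9 0.2 0 0 0.5"}}

```text
clock: 3.2
tool_pos: [517.9, -9.2, 239.3]
ee_rot: [2.037, 2.388, 0.002]
contact_force: [0.8, -0.1, -4.7]
opening: 23.2
grasp_force: 39.9
```

Call:
{"name": "arm_command", "arguments": {"motion": "-1 0.2 -0.95 0 0 0 0;-1 0.2 -0.95 0 0 0 0;-1 0.2 -0.95 0 0 0 0;-1 0.2 -0.95 0 0 0 0;-1 0.2 -0.95 0 0 0 0;-1 0.2 -0.95 0 0 0 0;-1 0.2 -0.95 0 0 0 0;-1 0.2 -0.6 0 0 0 0"}}

```text
clock: 3.87
tool_pos: [580.9, -302.1, 236.1]
ee_rot: [-2.046, -2.382, 0.001]
contact_force: [0.2, -0.2, -3.4]
opening: 23.4
grasp_force: 39.9
```

Call:
{"name": "arm_command", "arguments": {"motion": "-1 0 0 0 0 0 0;-1 0 0 0 0 0 0;-1 0 0 0 0 0 0;-1 0 0 0 0 0 0"}}

```text
clock: 4.2
tool_pos: [581.5, -297.3, 237.2]
ee_rot: [-2.043, -2.386, -0.0]
contact_force: [1.1, 0.5, -4.1]
opening: 23.6
grasp_force: 39.9
```

```bash
python3 - <<'E'
from h import *
im,C=snap("wrist","w2.png"); np.save("w2.npy",C)
s=arm.read_state(); print(s["tool_pos"],s["q"],R.from_rotvec(s["ee_rot"]).as_matrix().round(3).tolist(), s["opening"])
E
```

```text
[ 581.62190651 -297.3106653   237.43160098] [-6.51609079e-01  5.99347577e-01  1.01936791e+00  1.48795132e-04
  1.52287340e+00 -8.06689903e-01] [[-0.154, 0.988, 0.0], [0.988, 0.154, 0.0], [0.0, 0.0, -1.0]] 23.20249808401681
```

View pics/w2.png

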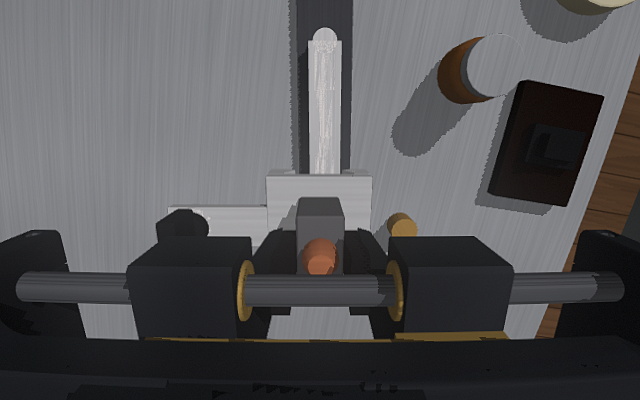

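The rail's nose tip is at (325,28), with the dovetail edges near u=309 and u=340. The held carriage's top edge runs from (267,177) to (372,177), nearly parallel to the rail.

```bash
cat > rail.py <<'E'
from h import *
C=np.load("w2.npy"); im=cv2.imread("pics/w2.png"); g=cv2.cvtColor(im,cv2.COLOR_BGR2GRAY).astype(float)
L=[];Rr=[]
for v in range(50,165,3):
  d=np.diff(g[v-1:v+2,285:365].mean(0)); i=np.argmax(d[10:35])+10; j=np.argmin(d[45:70])+45
  L.append((285+i+.5,v)); Rr.append((285+j+.5,v))
PL=p2w("wrist",L,30,C)[:,:2];PR=p2w("wrist",Rr,30,C)[:,:2]
for P in(PL,PR):
  k=np.polyfit(P[:,1],P[:,0],1); print("edge dx/dy",k, "ang",np.degrees(np.arctan(k[0])),"res",np.std(np.polyval(k,P[:,1])-P[:,0]))
print("width",np.mean(PR[:,0])-np.mean(PL[:,0]))
print("nose", p2w("wrist",[(325,27.5)],30,C), "shoulder",p2w("wrist",[(309,40),(340,40)],30,C))
s=arm.read_state(); T=np.eye(4);T[:3,:3]=R.from_rotvec(s["ee_rot"]).as_matrix();T[:3,3]=s["tool_pos"]
q=cv2.cornerSubPix(np.float32(g),np.float32([(267,176),(372,176)]).reshape(-1,1,2),(4,4),(-1,-1),(3,30,.01)).reshape(-1,2)
P=p2w("wrist",q,s["tool_pos"][2]-36+28,C); print(q,P,np.linalg.norm(P[1]-P[0]),"in tool",(np.linalg.inv(T)@np.c_[P,[1,1]].T).T.round(1))
E
python3 rail.py
```

```text
edge dx/dy [-1.6044197e-01  5.2170611e+02] ang -9.114966162034852 res 0.392029118861067
edge dx/dy [-1.59395153e-01  5.60498576e+02] ang -9.056483556839497 res 0.3709737096784198
width 37.61932140596832
nose [[ 563.31570758 -134.17981215   30.        ]] shoulder [[ 547.36787328 -150.02960803   30.        ]
 [ 582.29978949 -144.55175106   30.        ]]
[[265.55945 176.27216]
 [371.29663 176.35541]] [[ 546.44950695 -271.92149441  229.43160098]
 [ 607.95012468 -262.37600528  229.43160098]] 62.236985332760504 in tool [[ 30.5 -30.8   8.    1. ]
 [ 30.4  31.4   8.    1. ]]
```

Call:
{"name": "arm_command", "arguments": {"motion": "-1 -0.107 0.85 0 0 0 0;-1 -0.107 0.85 0 0 0 0.02;-1 -0.107 0.85 0 0 0 0.02;-1 -0.107 0.85 -0.2 0 0 0;-1 -0.107 0.85 -0.5 0 0 0;-1 -0.107 0.85 -0.5 0 0 0;-1 0 0 -0.7 0 0 0;-1 0 0 -0.9 0 0 0"}}

```text
clock: 4.92
tool_pos: [556.5, -92.1, 126.6]
ee_rot: [2.031, 2.39, 0.003]
contact_force: [0.6, -0.9, -3.8]
opening: 23.2
grasp_force: 39.9
```

Call:
{"name": "arm_command", "arguments": {"motion": "-1 0 0 -0.7 0 0 0;-1 0 0 -0.6 0 0 0;-1 0 0 -0.3 0 0 0;-1 0 0 0 0 0 0;-1 0 0 0 0 0 0;-1 0 0 0 0 0 0"}}

```text
clock: 5.42
tool_pos: [556.6, -94.4, 62.7]
ee_rot: [2.037, 2.389, 0.001]
contact_force: [-0.5, 0.3, -3.9]
opening: 23.2
grasp_force: 39.9
```

Call:
{"name": "arm_command", "arguments": {"motion": "-1 -0.01 0.02 -0.1 0 0 0;-1 0 0 -0.1 0 0 0;-1 0 0 0 0 0 0;-1 0 0 0 0 0 0"}}

```text
clock: 5.75
tool_pos: [555.4, -93.7, 53.1]
ee_rot: [-2.039, -2.39, 0.0]
contact_force: [0.4, -0.1, -3.7]
opening: 23.1
grasp_force: 39.9
```

Call:
{"name": "arm_command", "arguments": {"motion": "-1 0 0 -0.05 0 0 0;-1 0 0 0 0 0 0;-1 0 0 0 0 0 0"}}

```text
clock: 6.0
tool_pos: [555.7, -93.6, 51.8]
ee_rot: [2.039, 2.39, 0.0]
contact_force: [-3.2, 2.1, 4.6]
opening: 23.3
grasp_force: 40.0
```

Call:
{"name": "arm_command", "arguments": {"motion": "-1 0 0 -0.05 0 0 0;-1 0 0 0 0 0 0;-1 0 0 0 0 0 0"}}

```text
clock: 6.25
tool_pos: [555.4, -93.6, 51.5]
ee_rot: [2.039, 2.39, -0.0]
contact_force: [-12.6, 3.4, 22.4]
opening: 23.5
grasp_force: 40.0
```

Call:
{"name": "arm_command", "arguments": {"motion": "-1 0.01 0 0.05 0 0 0;-1 0.04 -0.247 0 0 0 0;-1 0.04 -0.247 0 0 0 0;-1 0.04 -0.247 0 0 0 0;-1 0 0 0 0 0 0"}}

```text
clock: 6.67
tool_pos: [562.0, -124.5, 54.5]
ee_rot: [2.038, 2.387, 0.003]
contact_force: [-8.8, 6.6, 28.4]
opening: 23.7
grasp_force: 40.1
```

Call:
{"name": "arm_command", "arguments": {"motion": "-1 0.04 -0.247 0 0 0 0;-1 0.04 -0.247 0 0 0 0;-1 0.04 -0.247 0 0 0 0;-1 0 0 0 0 0 0"}}

```text
clock: 7.0
tool_pos: [566.8, -154.4, 52.7]
ee_rot: [2.039, 2.386, 0.003]
contact_force: [-1.3, 2.1, 12.7]
opening: 23.5
grasp_force: 40.0
```

Call:
{"name": "arm_command", "arguments": {"motion": "-1 0 0 0.03 0 0 0;-1 0 0 0 0 0 0;-1 0 0 0 0 0 0"}}

```text
clock: 7.25
tool_pos: [566.4, -153.6, 53.1]
ee_rot: [2.037, 2.388, 0.001]
contact_force: [2.2, 0.5, 6.5]
opening: 23.2
grasp_force: 40.0
```

```bash
python3 - <<'E'
from h import *
s=arm.read_state();print(s["tool_pos"],s["contact_force"],s["torque"])
im,C=snap("side"); p=w2p("side",[[567,-154,40]])[0].astype(int); print(p)
cv2.imwrite("pics/d1.png",cv2.resize(im[p[1]-70:p[1]+90,p[0]-80:p[0]+100],None,fx=3.5,fy=3.5,interpolation=cv2.INTER_CUBIC))
E
```

```text
[ 566.42284954 -153.6376445    53.05529689] [2.21494984 0.50935767 6.48578527] [-0.09514805 -0.36531717  0.00167352]
[345 265]
```

View pics/d1.png

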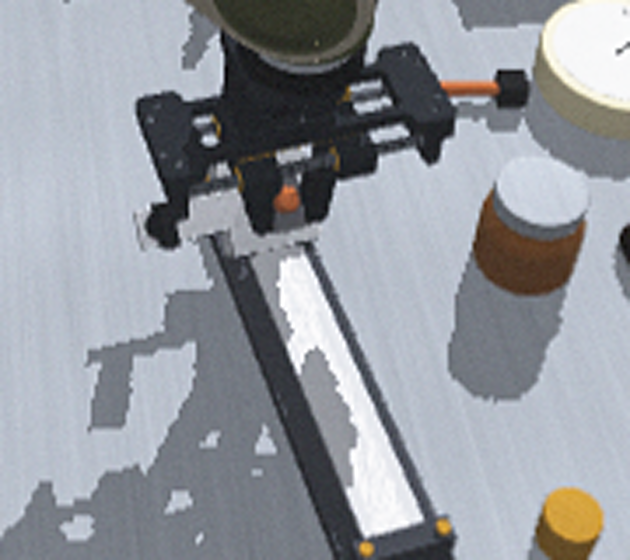

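The side view shows the carriage seated low around the dovetail, with the rail emerging from under it and the knob on the robot's side. I'll keep sliding it on.

Call:
{"name": "arm_command", "arguments": {"motion": "-1 0.047 -0.296 0 0 0 0;-1 0.047 -0.296 0 0 0 0;-1 0.047 -0.296 0 0 0 0;-1 0.047 -0.296 0 0 0 0;-1 0.047 -0.296 0 0 0 0;-1 0.047 -0.296 0 0 0 0;-1 0.047 -0.296 0 0 0 0;-1 0 0 0 0 0 0"}}

```text
clock: 7.97
tool_pos: [578.8, -238.0, 52.0]
ee_rot: [2.04, 2.388, -0.001]
contact_force: [-0.5, 0.4, 0.3]
opening: 0.9
grasp_force: 0.0
```

Call:
{"name": "arm_command", "arguments": {"motion": "-1 0.047 -0.296 0 0 0 0;-1 0.047 -0.296 0 0 0 0;-1 0.047 -0.296 0 0 0 0;-1 0.047 -0.296 0 0 0 0;-1 0.047 -0.296 0 0 0 0;-1 0.047 -0.296 0 0 0 0;-1 0 0 0 0 0 0;-1 0 0 0 0 0 0"}}

```text
clock: 8.63
tool_pos: [589.8, -307.7, 52.2]
ee_rot: [2.041, 2.389, -0.0]
contact_force: [-0.8, 0.3, -0.3]
opening: 0.7
grasp_force: 0.0
```

The grip slipped off the block, so the carriage probably jammed on the rail. I'll lift and look.

Call:
{"name": "arm_command", "arguments": {"motion": "-1 0 0 0.9 0 0 0;-1 0 0 0.95 0 0 0;-1 0 0 0.95 0 0 0;-0.2 0 0 0.95 0 0 0;0 0 0 0.7 0 0 0;0 0 0 0 0 0 0;0 0 0 0 0 0 0;0 0 0 0 0 0 0"}}

```text
clock: 9.3
tool_pos: [589.6, -306.3, 228.9]
ee_rot: [-2.037, -2.388, 0.0]
contact_force: [0.2, -0.3, -0.5]
opening: 31.4
grasp_force: 0.0
```

```bash
python3 - <<'E'
from h import *
im,C=snap("wrist","w3.png"); np.save("w3.npy",C)
s=arm.read_state(); print(s["tool_pos"])
E
```

```text
[ 589.47576316 -306.27544841  228.43248196]
```

View pics/w3.png

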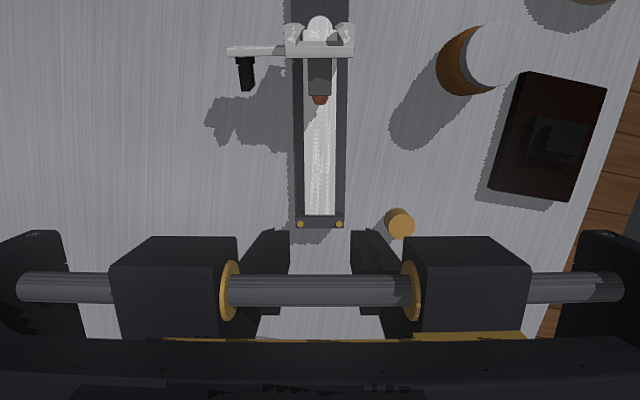

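The carriage has tipped forward 90° and stands on its front face just past the nose, with its block at (318,75) and stub tip at (320,101). The nose shows through its channel at (320,22). I'll measure it, then right it with a tilted grasp.

```bash
python3 - <<'E'
from h import *
C=np.load("w3.npy"); im=cv2.imread("pics/w3.png")
o=np.array([562.5,-134]);ex=np.array([.158,-.987]);ey=np.array([.987,.158])
def rl(n,uv,z):
  P=p2w("wrist",uv,z,C)[:,:2]; print(n,P.round(1).tolist(),"rail x,y",np.c_[(P-o)@ex-79,(P-o)@ey].round(1).tolist())
rl("topplane@94",[(286,57),(353,57)],94)
rl("block@82",[(304,60),(333,60),(307,95),(331,95)],82)
rl("stubtip@62",[(320,103)],62)
rl("nose@30",[(320,16)],30)
rl("stop screws@40",[(299,223),(339,223)],40)
cv2.imwrite("pics/w3c.png",cv2.resize(im[0:240,200:400],None,fx=2.5,fy=2.5,interpolation=cv2.INTER_CUBIC))
E
```

```text
topplane@94 [[540.7, -193.1], [602.3, -183.3]] rail x,y [[-24.1, -30.9], [-24.1, 31.5]]
block@82 [[556.7, -191.1], [584.5, -186.7], [564.5, -222.9], [588.0, -219.2]] rail x,y [[-23.6, -14.7], [-23.5, 13.4], [9.1, -12.1], [9.1, 11.7]]
stubtip@62 [[578.3, -227.5]] rail x,y [[15.8, 0.8]]
nose@30 [[563.4, -134.4]] rail x,y [[-78.4, 0.8]]
stop screws@40 [[574.9, -372.2], [624.1, -364.3]] rail x,y [[158.1, -25.4], [158.1, 24.4]]
```

View pics/w3c.png

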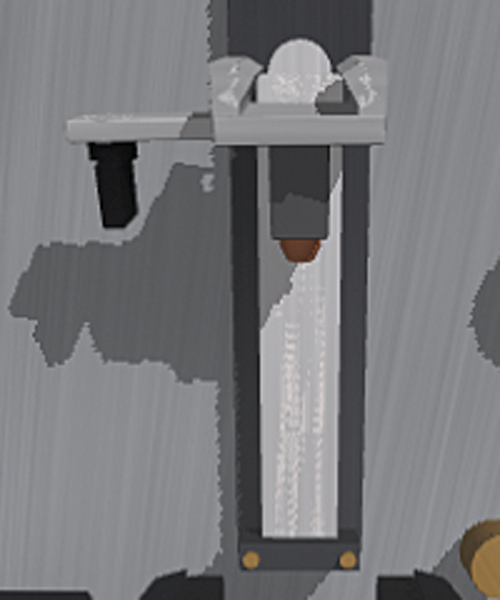

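```bash
python3 - <<'E'
from h import *
C=np.load("w3.npy"); m=viewer.camera_model("wrist")
obj=np.array([(-32,32,28),(-32,-32,28),(-32,32,0),(-32,-32,0),(-20,12,66),(-20,-12,66),(-20,12,28),(-20,-12,28)],float)
px=np.array([(386,145),(216,145),(385,57),(211,60),(329,238),(271,238),(331,147),(266,147)],float)/2.5+[200,0]
from scipy.optimize import least_squares
Rr=np.c_[[.158,-.987,0],[.987,.158,0],[0,0,1]]  # rail axes as columns
o=np.array([562.5,-134,14]);
def f(p):
  Rm=Rr@R.from_euler('zyx',p[3:]).as_matrix(); W=obj@Rm.T+(o+Rr@(p[:3]+[79,0,0]))
  return (w2p("wrist",W,C)-px).ravel()
for p0 in(1.57,1.9):
  s=least_squares(f,[-50,0,50,0,p0,0]); print(s.x[:3].round(1),np.degrees(s.x[3:]).round(1),s.cost,f(s.x).round(1))
E
```

```text
[-59.1  -0.4  48.8] [ -4.1 102.7   2.6] 8.412136377594326 [-0.9 -0.9 -0.2 -0.1  0.6  1.3  0.1  0.8 -0.1  1.2  0.1  1.5 -0.6 -2.1
  1.  -1.7]
[-59.1  -0.4  48.8] [ -4.2 102.7   2.6] 8.412136378744227 [-0.9 -0.9 -0.2 -0.1  0.6  1.3  0.1  0.8 -0.1  1.2  0.1  1.5 -0.6 -2.1
  1.  -1.7]
```

Call:
{"name": "arm_command", "arguments": {"motion": "-0.05 -0.03 0.194 -0.2 0.928 0.149 0;-0.05 -0.03 0.194 -0.2 0.928 0.149 0;-0.05 -0.03 0.194 -0.2 0.928 0.149 0;-0.05 -0.03 0.194 -0.3 0.928 0.149 0;-0.05 -0.03 0.194 -0.4 0.928 0.149 0;-0.05 -0.03 0.194 -0.6 0.928 0.149 0;-0.05 -0.03 0.194 -0.6 0.928 0.149 0;-0.05 -0.03 0.194 -0.7 0.928 0.149 0"}}

```text
clock: 10.02
tool_pos: [580.0, -244.4, 100.9]
ee_rot: [-1.595, -1.868, -0.666]
contact_force: [0.7, 0.5, 0.7]
opening: 41.6
grasp_force: 0.0
```

Call:
{"name": "arm_command", "arguments": {"motion": "-0.05 0 0 0 0 0 0;-0.05 0 0 0 0 0 0;-0.05 0 0 0 0 0 0;-0.05 0 0 0 0 0 0"}}

```text
clock: 10.35
tool_pos: [581.2, -245.1, 105.2]
ee_rot: [-1.6, -1.879, -0.662]
contact_force: [0.8, 0.3, 0.3]
opening: 41.7
grasp_force: 0.0
```

```bash
python3 - <<'E'
from h import *
s=arm.read_state(); print(s["tool_pos"],s["q"].round(2),R.from_rotvec(s["ee_rot"]).as_matrix().round(3).tolist(),s["opening"])
E
```

```text
[ 581.18738442 -245.11909073  105.19117218] [-0.77  0.99  0.86  0.47  1.93 -0.91] [[-0.114, 0.987, -0.11], [0.7, 0.158, 0.696], [0.705, 0.002, -0.71]] 41.66975458513874
```

Call:
{"name": "arm_command", "arguments": {"motion": "-0.05 -0.052 0.285 -0.308 0 0 0;-0.05 -0.052 0.285 -0.308 0 0 0;-0.05 -0.052 0.285 -0.308 0 0 0;-0.05 -0.052 0.285 -0.308 0 0 0;-0.05 -0.052 0.285 -0.308 0 0 0;-0.05 0 0 0 0 0 0;-0.05 0 0 0 0 0 0"}}

```text
clock: 10.93
tool_pos: [570.6, -187.9, 42.6]
ee_rot: [-1.598, -1.876, -0.662]
contact_force: [0.1, -0.6, 0.5]
opening: 41.6
grasp_force: 0.0
```

Call:
{"name": "arm_command", "arguments": {"motion": "-1 0 0 0 0 0 0;-1 0 0 0 0 0 0;-1 0 0 0 0 0 0;-1 0 0 0 0 0 0;-1 0 0 0 0 0 0", "grip_force": 55}}

```text
clock: 11.35
tool_pos: [570.3, -188.6, 41.5]
ee_rot: [-1.599, -1.874, -0.663]
contact_force: [1.7, -3.4, 5.0]
opening: 23.2
grasp_force: 55.0
```

Call:
{"name": "arm_command", "arguments": {"motion": "-1 0 0 0.5 0 0 0;-1 0 0 0.8 0 0 0;-1 0 0 0.9 0 0 0;-1 0 0 0.5 -0.987 -0.158 0;-1 -0.017 0.115 0 -0.987 -0.158 0;-1 -0.017 0.115 0 -0.987 -0.158 0;-1 -0.017 0.115 0 -0.987 -0.158 0;-1 -0.017 0.115 0 -0.987 -0.158 0"}}

```text
clock: 12.02
tool_pos: [566.9, -169.6, 148.6]
ee_rot: [-1.905, -2.232, -0.247]
contact_force: [0.5, 0.4, -4.2]
opening: 24.0
grasp_force: 55.0
```

Call:
{"name": "arm_command", "arguments": {"motion": "-1 -0.017 0.115 0 -0.987 -0.158 0;-1 -0.017 0.115 0 -0.987 -0.158 0;-1 -0.017 0.115 0 -0.987 -0.158 0;-1 -0.017 0.115 0 -0.987 -0.158 0;-1 -0.017 0.115 0 -0.987 -0.158 0;-1 -0.017 0.115 0 -0.987 -0.158 0;-1 -0.017 0.115 0 -0.987 -0.158 0;-1 -0.017 0.115 0 -0.987 -0.158 0"}}

```text
clock: 12.68
tool_pos: [561.6, -131.9, 148.7]
ee_rot: [1.723, 2.02, -0.511]
contact_force: [-0.2, -1.0, -4.0]
opening: 23.9
grasp_force: 55.0
```

Call:
{"name": "arm_command", "arguments": {"motion": "-1 -0.017 0.115 0 -0.987 -0.158 0;-1 -0.017 0.115 0 -0.987 -0.158 0;-1 -0.017 0.115 0 -0.987 -0.158 0;-1 -0.017 0.115 0 -0.987 -0.158 0;-1 0 0 0 0 0 0;-1 0 0 0 0 0 0;-1 0 0 0 0 0 0"}}

```text
clock: 13.27
tool_pos: [559.2, -114.6, 148.8]
ee_rot: [1.473, 1.724, -0.793]
contact_force: [-0.5, 0.0, -3.3]
opening: 23.4
grasp_force: 55.0
```

```bash
python3 - <<'E'
from h import *
s=arm.read_state(); M=R.from_rotvec(s["ee_rot"]).as_matrix(); print(s["tool_pos"],s["q"].round(2),M.round(3).tolist(),s["opening"],s["contact_force"])
im,C=snap("side"); p=w2p("side",[s["tool_pos"]])[0].astype(int); print(p)
a=cv2.resize(im[p[1]-60:p[1]+80,p[0]-80:p[0]+80],None,fx=3,fy=3,interpolation=cv2.INTER_CUBIC)
im2,_=snap("scene"); p=w2p("scene",[s["tool_pos"]])[0].astype(int); print(p)
b=cv2.resize(im2[p[1]-60:p[1]+80,p[0]-50:p[0]+55],None,fx=3,fy=3,interpolation=cv2.INTER_CUBIC)
cv2.imwrite("pics/d2.png",np.hstack([a,b]))
E
```

```text
[ 559.23138498 -114.59956539  148.79660332] [-0.02  0.56  1.68 -1.18  1.1   0.52] [[-0.085, 0.988, 0.131], [0.543, 0.157, -0.825], [-0.836, 0.001, -0.549]] 23.447784483682785 [-0.48467994  0.02865059 -3.30609113]
[341 222]
[285 149]
```

View pics/d2.png

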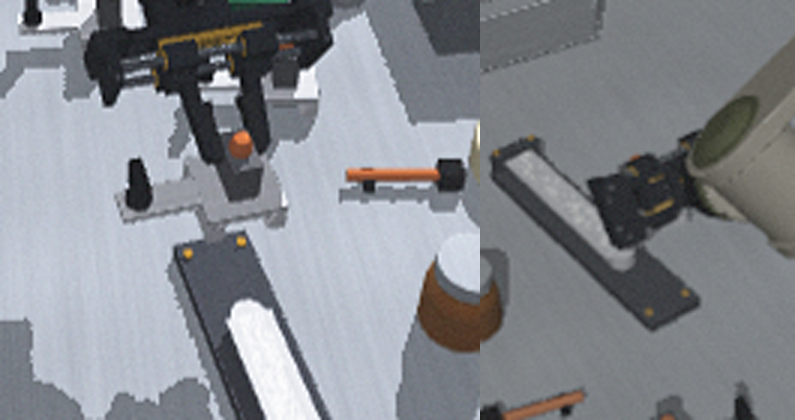

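The side view shows the carriage upright in the gripper above the landing, with its knob on the robot's side. I'll lower it onto the landing.

Call:
{"name": "arm_command", "arguments": {"motion": "-1 0 0.05 -0.5 0 0 0;-1 0 0.05 -0.5 0 0 0;-1 0 0 -0.5 0 0 0;-1 0 0 -0.4 0 0 0;-1 0 0 -0.15 0 0 0;-1 0 0 0 0 0 0;-1 0 0 0 0 0 0"}}

```text
clock: 13.95
tool_pos: [562.1, -105.9, 71.0]
ee_rot: [1.483, 1.727, -0.797]
contact_force: [-0.0, -0.0, -4.0]
opening: 23.6
grasp_force: 55.0
```

Call:
{"name": "arm_command", "arguments": {"motion": "-1 0 0 -0.12 0 0 0;-1 0 0 0 0 0 0;-1 0 0 0 0 0 0"}}

```text
clock: 14.2
tool_pos: [562.3, -104.7, 66.3]
ee_rot: [1.485, 1.728, -0.798]
contact_force: [0.1, -0.1, -4.7]
opening: 23.4
grasp_force: 55.0
```

Call:
{"name": "arm_command", "arguments": {"motion": "-1 0 0 -0.1 0 0 0;-1 0 0 0 0 0 0;-1 0 0 0 0 0 0"}}

```text
clock: 14.45
tool_pos: [562.5, -104.0, 62.2]
ee_rot: [1.486, 1.73, -0.8]
contact_force: [-0.3, 0.1, -3.7]
opening: 23.4
grasp_force: 55.0
```

Call:
{"name": "arm_command", "arguments": {"motion": "-1 -0.08 0.1 -0.1 0 0 0;-1 0 0 0 0 0 0;-1 0 0 0 0 0 0"}}

```text
clock: 14.7
tool_pos: [559.7, -99.7, 59.1]
ee_rot: [1.486, 1.728, -0.8]
contact_force: [-0.2, -0.3, 0.5]
opening: 23.6
grasp_force: 55.0
```

Call:
{"name": "arm_command", "arguments": {"motion": "-1 0 0 -0.1 0 0 0;-1 0 0 0 0 0 0;-1 0 0 0 0 0 0"}}

```text
clock: 14.95
tool_pos: [559.9, -99.2, 58.4]
ee_rot: [1.487, 1.724, -0.803]
contact_force: [-10.5, 8.6, 22.9]
opening: 23.6
grasp_force: 55.0
```

Call:
{"name": "arm_command", "arguments": {"motion": "-1 0 0 -0.08 0 0 0;-1 0 0 0 0 0 0;-1 0 0 0 0 0 0"}}

```text
clock: 15.2
tool_pos: [559.9, -98.7, 57.9]
ee_rot: [1.488, 1.72, -0.806]
contact_force: [-19.6, 15.7, 40.2]
opening: 23.2
grasp_force: 55.0
```

Call:
{"name": "arm_command", "arguments": {"motion": "-1 0 0 0.1 0 0 0;-0.05 0 0 0 0 0 0;-0.05 0 0 0 0 0 0;-0.05 0 0 0 0 0 0;-0.05 -0.04 0.25 0.17 0 0 0;-0.05 -0.04 0.25 0.17 0 0 0;-0.05 -0.04 0.25 0.17 0 0 0;-0.05 -0.04 0.25 0.17 0 0 0"}}

```text
clock: 15.87
tool_pos: [553.6, -57.1, 84.0]
ee_rot: [1.489, 1.731, -0.8]
contact_force: [-0.2, 0.1, 0.3]
opening: 42.1
grasp_force: 0.0
```

Call:
{"name": "arm_command", "arguments": {"motion": "-0.05 0 0 0.8 0 0 0;-0.05 0 0 0.8 0 0 0;-0.05 0 -0.2 0.5 0.987 0.158 0;-0.05 0 -0.2 0.3 0.987 0.158 0;-0.05 0 -0.3 0 0.987 0.158 0;-0.05 0 -0.3 0 0.987 0.158 0;-0.05 0 -0.3 0 0.987 0.158 0;-0.05 0.2 -0.5 0 0.987 0.158 0"}}

```text
clock: 16.53
tool_pos: [561.8, -128.7, 181.0]
ee_rot: [1.861, 2.182, -0.336]
contact_force: [0.6, 0.6, -1.1]
opening: 42.2
grasp_force: 0.0
```

Call:
{"name": "arm_command", "arguments": {"motion": "-0.05 0.15 -0.5 0 0.987 0.158 0;-0.05 0.1 -0.5 0 0.987 0.158 0;-0.05 0 -0.5 0 0.987 0.158 0;-0.05 0 -0.5 0 0.49 0.08 0;-0.05 0 0 0 0 0 0;-0.05 0 0 0 0 0 0;-0.05 0 0 0 0 0 0"}}

```text
clock: 17.12
tool_pos: [571.9, -209.2, 179.5]
ee_rot: [-2.023, -2.374, 0.001]
contact_force: [-0.5, 0.4, -0.5]
opening: 42.1
grasp_force: 0.0
```

```bash
python3 - <<'E'
from h import *
im,C=snap("wrist","w4.png"); np.save("w4.npy",C)
s=arm.read_state(); M=R.from_rotvec(s["ee_rot"]).as_matrix(); print(s["tool_pos"],s["q"].round(2),M.round(3).tolist(),s["opening"])
E
```

```text
[ 571.92592753 -208.79523186  179.55173157] [-0.54  0.54  1.26  0.    1.36 -0.7 ] [[-0.159, 0.987, -0.018], [0.987, 0.16, 0.014], [0.016, -0.015, -1.0]] 41.990128073841376
```

View pics/w4.png

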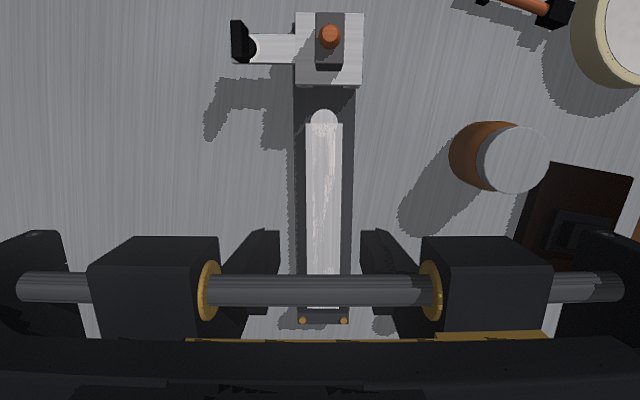

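The carriage sits upright on the landing, corners near (295,13), (363,13) and (363,84). The dovetail nose is at (324,110). I'll measure its lateral offset and yaw relative to the dovetail.

```bash
cat > meas.py <<'E'
from h import *
def edges(g,C,vs,u0,u1,um,z):
  """left/right bright-bar edges between u0..um..u1, at rows vs -> line fits x=k0*y+k1"""
  out=[]
  for lo,hi,sg in((u0,um,1),(um,u1,-1)):
    pts=[]
    for v in vs:
      d=sg*np.diff(g[v-1:v+2,lo:hi].mean(0)); pts.append((lo+np.argmax(d)+.5,v))
    P=p2w("wrist",pts,z,C)[:,:2]; k=np.polyfit(P[:,1],P[:,0],1); r=P[:,0]-np.polyval(k,P[:,1]); w=abs(r)<1.5
    k=np.polyfit(P[w,1],P[w,0],1); out.append(k); print("edge",k,np.degrees(np.arctan(k[0])).round(2),w.sum(),len(w))
  return out
def corners(g,C,cor,z):
  q=cv2.cornerSubPix(np.float32(g),np.float32(cor).reshape(-1,1,2),(4,4),(-1,-1),(3,30,.01)).reshape(-1,2)
  P=p2w("wrist",q,z,C)[:,:2]; print("corners",P.round(1).tolist(),"mean",P.mean(0).round(1),[np.degrees(np.arctan2(*(b-a)[::-1])).round(1) for a,b in((P[0],P[1]),(P[3],P[2]),(P[1],P[2]),(P[0],P[3]))],"sides",[np.linalg.norm(P[i]-P[i-1]).round(1) for i in range(4)]); return P
E
python3 - <<'E'
from meas import *
C=np.load("w4.npy"); im=cv2.imread("pics/w4.png"); g=cv2.cvtColor(im,cv2.COLOR_BGR2GRAY).astype(float)
a,b=edges(g,C,range(135,225,3),296,355,324,30)
P=corners(g,C,[(295,13),(363,13),(363,83),(296,82)],42); c=P.mean(0)
for y in(-130,-95,c[1]): print(y,"centre",(np.polyval(a,y)+np.polyval(b,y))/2,"width",np.polyval(b,y)-np.polyval(a,y))
print("nose",p2w("wrist",[(324,109)],30,C))
hsv=cv2.cvtColor(im,cv2.COLOR_BGR2HSV)
m=cv2.inRange(hsv,(3,120,90),(18,255,255))[:70,280:380]; print("stub",p2w("wrist",np.argwhere(m)[:,::-1].mean(0)+[280,0],90,C))
E
```

```text
edge [-1.49702537e-01  5.24037801e+02] -8.51 30 30
edge [-1.59362778e-01  5.60521923e+02] -9.05 30 30
corners [[523.1, -53.1], [585.1, -44.4], [593.9, -106.9], [530.6, -115.7]] mean [558.2 -80. ] [np.float64(7.9), np.float64(7.9), np.float64(-81.9), np.float64(-83.1)] sides [np.float64(63.1), np.float64(62.6), np.float64(63.1), np.float64(63.9)]
-130 centre 562.369107258095 width 37.73995270125795
-95 centre 556.960464260726 width 37.40184426937208
-80.02144087150033 centre 554.6457877195535 width 37.25714777969063
nose [[ 563.11103826 -134.41859756   30.        ]]
stub [[559.16287096 -78.73778052  90.        ]]
```

Call:
{"name": "arm_command", "arguments": {"motion": "-0.05 -0.083 0.808 0 -0.134 -0.172 0;-0.05 -0.083 0.808 0 0 0 -0.2;-0.05 -0.083 0.808 0 0 0 0;-0.05 -0.083 0.808 0 0 0 0;-0.05 0 0 -0.8 0 0 0;-0.05 0 0 -0.8 0 0 0;-0.05 0 0 -0.6 0 0 0;-0.05 0 0 0 0 0 0"}}

```text
clock: 17.83
tool_pos: [556.0, -78.6, 87.3]
ee_rot: [-2.056, -2.366, 0.004]
contact_force: [-0.5, -0.0, -0.1]
opening: 42.0
grasp_force: 0.0
```

Call:
{"name": "arm_command", "arguments": {"motion": "-0.05 0 0 0 0 0 0;-0.05 0 0 0 0 0 0;-0.05 0 0 0 0 0 0"}}

```text
clock: 18.08
tool_pos: [559.4, -81.2, 93.2]
ee_rot: [2.061, 2.366, 0.002]
contact_force: [-0.6, -0.2, -0.2]
opening: 41.9
grasp_force: 0.0
```

```bash
cat > st.py <<'E'
from h import *
s=arm.read_state(); M=R.from_rotvec(s["ee_rot"]).as_matrix(); p=s["tool_pos"]
o=np.array([562.4,-134]);ex=np.array([.158,-.987]);ey=np.array([.987,.158])
print(p.round(1),"rail x,y",((p[:2]-o)@ex-79).round(1),((p[:2]-o)@ey).round(1),"tz",M[:,2].round(4),"yaw",np.degrees(np.arctan2(M[1,1],M[0,1])).round(2),"F rail",(s["contact_force"][:2]@ex).round(1),(s["contact_force"][:2]@ey).round(1),s["contact_force"][2].round(1),"T",s["torque"].round(2),"open",round(s["opening"],1),"q",s["q"].round(2),"t",s["clock"])
E
python3 st.py
```

```text
[559.4 -81.2  93.2] rail x,y -131.6 5.3 tz [ 0.0034 -0.0013 -1.    ] yaw 7.88 F rail 0.1 -0.7 -0.2 T [-0.06  0.01 -0.03] open 41.9 q [-0.35  0.52  1.53 -0.    1.08 -0.49] t 18.0833
```

Call:
{"name": "arm_command", "arguments": {"motion": "-0.05 -0.02 0.03 -0.5 0 0 0;-0.05 0 0 -0.5 0 0 0;-0.05 0 0 0 0 0 0;-0.05 0 0 0 0 0 0"}}

```text
clock: 18.42
tool_pos: [557.8, -80.2, 52.0]
ee_rot: [2.064, 2.368, 0.0]
contact_force: [0.8, 0.6, 0.4]
opening: 41.7
grasp_force: 0.0
```

Call:
{"name": "arm_command", "arguments": {"motion": "-1 0 0 0 0 0 0;-1 0 0 0 0 0 0;-1 0 0 0 0 0 0;-1 0 0 0 0 0 0;-1 0 0 0 0 0 0;-1 0 0 0 0 0 0", "grip_force": 30}}

```text
clock: 18.92
tool_pos: [557.9, -80.4, 52.3]
ee_rot: [2.063, 2.367, 0.0]
contact_force: [-3.3, -0.6, 6.3]
opening: 23.4
grasp_force: 30.0
```

```bash
python3 st.py
```

```text
[557.9 -80.4  52.3] rail x,y -132.7 4.0 tz [ 1.3e-03 -8.0e-04 -1.0e+00] yaw 7.85 F rail 0.1 -3.4 6.3 T [-0.04  0.44  0.05] open 23.4 q [-0.35  0.58  1.57 -0.    0.99 -0.49] t 18.9167
```

Call:
{"name": "arm_command", "arguments": {"motion": "-1 0 0 0.06 0 0 0;-1 -0.05 -0.008 0 0 0 0.1;-1 -0.05 -0.008 0 0 0 0.11;-1 0 0 0 0 0 0;-1 0 0 0 0 0 0", "grip_force": 50}}

```text
clock: 19.33
tool_pos: [553.3, -80.7, 53.3]
ee_rot: [-2.038, -2.39, 0.0]
contact_force: [-0.5, 0.1, -3.4]
opening: 22.9
grasp_force: 50.0
```

```bash
python3 st.py
```

```text
[553.3 -80.7  53.3] rail x,y -133.0 -0.5 tz [-3.e-04  2.e-04 -1.e+00] yaw 9.1 F rail -0.2 -0.5 -3.4 T [-0.04  0.07 -0.05] open 22.9 q [-0.35  0.57  1.58  0.    0.99 -0.51] t 19.3333
```

Call:
{"name": "arm_command", "arguments": {"motion": "-1 0.055 -0.245 0 0 0 0;-1 0.04 -0.247 0 0 0 0;-1 0.02 -0.124 0 0 0 0;-1 0 0 0 0 0 0;-1 0 0 0 0 0 0"}}

```text
clock: 19.75
tool_pos: [558.2, -105.9, 53.4]
ee_rot: [-2.039, -2.39, -0.0]
contact_force: [-0.3, 0.3, -3.8]
opening: 23.0
grasp_force: 50.0
```

```bash
python3 st.py
```

```text
[ 558.2 -105.9   53.4] rail x,y -107.4 0.3 tz [ 1.e-04  1.e-04 -1.e+00] yaw 9.05 F rail -0.3 -0.2 -3.8 T [-0.02  0.02 -0.05] open 23.0 q [-0.39  0.58  1.55  0.    1.   -0.55] t 19.75
```

Call:
{"name": "arm_command", "arguments": {"motion": "-1 0.016 -0.1 0 0 0 0;-1 0.016 -0.1 0 0 0 0;-1 0.016 -0.1 0 0 0 0;-1 0 0 0 0 0 0;-1 0 0 0 0 0 0"}}

```text
clock: 20.17
tool_pos: [560.1, -117.6, 53.6]
ee_rot: [2.038, 2.39, 0.0]
contact_force: [-0.7, 0.0, -3.6]
opening: 23.4
grasp_force: 50.0
```

```bash
python3 st.py
```

```text
[ 560.1 -117.6   53.6] rail x,y -95.6 0.4 tz [ 2.e-04 -0.e+00 -1.e+00] yaw 9.08 F rail -0.1 -0.7 -3.6 T [-0.11  0.08 -0.02] open 23.4 q [-0.41  0.59  1.54  0.    1.01 -0.57] t 20.1667
```

Call:
{"name": "arm_command", "arguments": {"motion": "-1 0.01 -0.1 -0.015 0 0 0;-1 0.016 -0.1 0 0 0 0;-1 0.016 -0.1 0 0 0 0;-1 0 0 0 0 0 0;-1 0 0 0 0 0 0"}}

```text
clock: 20.58
tool_pos: [561.8, -129.7, 52.9]
ee_rot: [2.039, 2.39, 0.0]
contact_force: [0.3, 0.3, -4.2]
opening: 23.3
grasp_force: 50.0
```

```bash
python3 st.py
```

```text
[ 561.8 -129.7   52.9] rail x,y -83.4 0.1 tz [ 2.e-04 -0.e+00 -1.e+00] yaw 9.08 F rail -0.2 0.4 -4.2 T [-0.05  0.    0.03] open 23.3 q [-0.43  0.6   1.53  0.    1.02 -0.59] t 20.5833
```

Call:
{"name": "arm_command", "arguments": {"motion": "-1 0.016 -0.1 0 0 0 0;-1 0.016 -0.1 0 0 0 0;-1 0.016 -0.1 0 0 0 0;-1 0 0 0 0 0 0;-1 0 0 0 0 0 0"}}

```text
clock: 21.0
tool_pos: [563.7, -141.7, 52.9]
ee_rot: [2.038, 2.39, 0.0]
contact_force: [-0.5, -0.4, -3.5]
opening: 23.0
grasp_force: 50.0
```

```bash
python3 st.py
```

```text
[ 563.7 -141.7   52.9] rail x,y -71.2 0.1 tz [ 2.e-04 -0.e+00 -1.e+00] yaw 9.08 F rail 0.3 -0.5 -3.5 T [-0.06  0.08  0.04] open 23.0 q [-0.45  0.61  1.51  0.    1.02 -0.61] t 21.0
```

Call:
{"name": "arm_command", "arguments": {"motion": "-1 0.027 -0.173 0 0 0 0;-1 0.028 -0.173 0 0 0 0;-1 0.028 -0.173 0 0 0 0;-1 0.028 -0.173 0 0 0 0;-1 0.028 -0.173 0 0 0 0;-1 0.028 -0.173 0 0 0 0;-1 0 0 0 0 0 0;-1 0 0 0 0 0 0"}}

```text
clock: 21.67
tool_pos: [570.3, -183.2, 52.9]
ee_rot: [-2.039, -2.39, -0.0]
contact_force: [-0.1, 0.2, -4.2]
opening: 23.2
grasp_force: 50.0
```

```bash
python3 st.py
```

```text
[ 570.3 -183.2   52.9] rail x,y -29.1 0.1 tz [ 1.e-04  1.e-04 -1.e+00] yaw 9.07 F rail -0.2 -0.0 -4.2 T [-0.07 -0.   -0.01] open 23.2 q [-0.51  0.64  1.45  0.    1.05 -0.66] t 21.6667
```

Call:
{"name": "arm_command", "arguments": {"motion": "-1 0.027 -0.173 0 0 0 0;-1 0.028 -0.173 0 0 0 0;-1 0.028 -0.173 0 0 0 0;-1 0.028 -0.173 0 0 0 0;-1 0.028 -0.173 0 0 0 0;-1 0.028 -0.173 0 0 0 0;-1 0 0 0 0 0 0;-1 0 0 0 0 0 0"}}

```text
clock: 22.33
tool_pos: [577.0, -224.8, 52.8]
ee_rot: [2.039, 2.39, 0.0]
contact_force: [0.8, 0.7, -3.9]
opening: 23.2
grasp_force: 50.0
```

```bash
python3 st.py
```

```text
[ 577.  -224.8   52.8] rail x,y 12.9 0.1 tz [ 1.e-04  1.e-04 -1.e+00] yaw 9.07 F rail -0.5 0.9 -3.9 T [ 0.    0.03 -0.01] open 23.2 q [-0.56  0.68  1.38  0.    1.08 -0.72] t 22.3333
```

Call:
{"name": "arm_command", "arguments": {"motion": "-1 0.027 -0.173 0 0 0 0;-1 0.028 -0.173 0 0 0 0;-1 0.028 -0.173 0 0 0 0;-1 0.028 -0.173 0 0 0 0;-1 0.028 -0.173 0 0 0 0;-1 0.028 -0.173 0 0 0 0;-1 0.028 -0.173 0 0 0 0;-1 0 0 0 0 0 0"}}

```text
clock: 23.0
tool_pos: [585.0, -274.4, 52.9]
ee_rot: [2.039, 2.389, -0.0]
contact_force: [0.1, -0.8, -3.8]
opening: 23.2
grasp_force: 50.0
```

Call:
{"name": "arm_command", "arguments": {"motion": "-1 0.027 -0.173 0 0 0 0;-1 0.028 -0.173 0 0 0 0;-1 0.028 -0.173 0 0 0 0;-1 0.028 -0.173 0 0 0 0;-1 0.028 -0.173 0 0 0 0;-1 0.028 -0.173 0 0 0 0;-1 0 0 0 0 0 0;-1 0 0 0 0 0 0"}}

```text
clock: 23.67
tool_pos: [591.5, -314.7, 52.8]
ee_rot: [2.039, 2.39, 0.0]
contact_force: [0.1, -0.2, -3.9]
opening: 22.8
grasp_force: 50.0
```

```bash
python3 st.py
```

```text
[ 591.5 -314.7   52.8] rail x,y 103.9 0.2 tz [ 2.e-04  1.e-04 -1.e+00] yaw 9.08 F rail 0.2 0.0 -3.9 T [-0.03 -0.02 -0.01] open 22.8 q [-0.66  0.78  1.19  0.    1.17 -0.82] t 23.6667
```

Call:
{"name": "arm_command", "arguments": {"motion": "-1 0.012 -0.075 0 0 0 0;-1 0.012 -0.075 0 0 0 0;-1 0.012 -0.075 0 0 0 0;-1 0.012 -0.075 0 0 0 0;-1 0 0 0 0 0 0"}}

```text
clock: 24.08
tool_pos: [593.5, -327.0, 53.0]
ee_rot: [2.038, 2.39, -0.0]
contact_force: [-0.4, 0.3, -4.5]
opening: 23.3
grasp_force: 50.0
```

```bash
python3 st.py
```

```text
[ 593.5 -327.    53. ] rail x,y 116.4 0.2 tz [ 4.e-04 -4.e-04 -1.e+00] yaw 9.09 F rail -0.4 -0.3 -4.5 T [-0.08  0.02 -0.03] open 23.3 q [-0.68  0.8   1.16 -0.    1.18 -0.83] t 24.0833
```

Lower by 1 mm so that it rests, then push gently to contact.

Call:
{"name": "arm_command", "arguments": {"motion": "-1 0 0 -0.03 0 0 0;-1 0.004 -0.025 0 0 0 0;-1 0.004 -0.025 0 0 0 0;-1 0.004 -0.025 0 0 0 0;-1 0 0 0 0 0 0;-1 0 0 0 0 0 0"}}

```text
clock: 24.58
tool_pos: [594.0, -328.8, 52.5]
ee_rot: [-2.038, -2.391, -0.001]
contact_force: [-3.5, 4.1, 4.5]
opening: 23.1
grasp_force: 50.0
```

```bash
python3 st.py
```

```text
[ 594.  -328.8   52.5] rail x,y 118.2 0.4 tz [ 1.e-04  8.e-04 -1.e+00] yaw 9.11 F rail -4.6 -2.8 4.5 T [ 0.66  0.58 -0.08] open 23.1 q [-0.68  0.8   1.15  0.    1.19 -0.84] t 24.5833
```

Call:
{"name": "arm_command", "arguments": {"motion": "-1 0.004 -0.025 0 0 0 0;-1 0.004 -0.025 0 0 0 0;-1 0 0 0 0 0 0;-1 0 0 0 0 0 0"}}

```text
clock: 24.92
tool_pos: [594.2, -329.2, 52.7]
ee_rot: [-2.035, -2.389, -0.003]
contact_force: [-7.0, 12.2, 9.6]
opening: 23.3
grasp_force: 50.0
```

```bash
python3 st.py
```

```text
[ 594.2 -329.2   52.7] rail x,y 118.7 0.5 tz [-0.0011  0.0038 -1.    ] yaw 9.13 F rail -13.2 -4.9 9.6 T [ 1.96  1.03 -0.13] open 23.3 q [-0.68  0.8   1.15  0.    1.19 -0.84] t 24.9167
```

Call:
{"name": "arm_command", "arguments": {"motion": "-1 -0.004 0.03 0 0 0 0;-0.05 0 0 0 0 0 0;-0.05 0 0 0 0 0 0;-0.05 0 0 0.6 0 0 0;-0.05 0 0 0.7 0 0 -0.3;-0.05 -0.64 -0.1 0 0 0 -0.3;-0.05 -0.64 -0.1 0 0 0 -0.3;-0.05 -0.64 -0.1 0 0 0 0"}}

```text
clock: 25.58
tool_pos: [516.7, -342.5, 104.2]
ee_rot: [2.148, 2.289, -0.0]
contact_force: [0.2, -0.2, 0.6]
opening: 41.8
grasp_force: 0.0
```

Call:
{"name": "arm_command", "arguments": {"motion": "-0.05 0 0 0 0 0 0;-0.05 0 0 0 0 0 0;-0.05 0 0 0 0 0 0"}}

```text
clock: 25.83
tool_pos: [518.0, -342.5, 104.1]
ee_rot: [2.148, 2.291, 0.0]
contact_force: [0.8, -0.3, -0.1]
opening: 41.9
grasp_force: 0.0
```

```bash
python3 st.py; python3 - <<'E'
from h import *
snap("wrist","w5.png"); im,C=snap("scene","s5.png")
E
```

```text
[ 518.  -342.5  104.1] rail x,y 119.8 -76.8 tz [ 1.3e-03 -9.0e-04 -1.0e+00] yaw 3.7 F rail 0.4 0.7 -0.1 T [-0.06  0.06 -0.05] open 41.9 q [-0.77  0.62  1.33  0.    1.18 -0.84] t 25.8333
```

Call:
{"name": "arm_command", "arguments": {"motion": "-0.05 -0.037 0.04 -0.6 0 0 0;-0.05 0 0 -0.6 0 0 0;-0.05 0 0 0 0 0 0;-0.05 0 0 0 0 0 0;-1 0 0 0 0 0 0;-1 0 0 0 0 0 0;-1 0 0 0 0 0 0;-1 0 0 0 0 0 0", "grip_force": 25}}

```text
clock: 26.6
tool_pos: [516.2, -340.8, 56.7]
ee_rot: [2.147, 2.291, 0.0]
contact_force: [-0.3, -0.1, -0.0]
opening: 17.4
grasp_force: 0.0
```

Call:
{"name": "arm_command", "arguments": {"motion": "-1 0 0 0 0 0 0;-1 0 0 0 0 0 0;-1 0 0 0 0 0 0"}}

```text
clock: 26.85
tool_pos: [516.0, -340.7, 56.1]
ee_rot: [2.148, 2.291, 0.0]
contact_force: [-0.7, -0.1, 1.8]
opening: 0.4
grasp_force: 0.7
```

```bash
python3 st.py
```

```text
[ 516.  -340.7   56.1] rail x,y 117.7 -78.5 tz [ 6.e-04 -5.e-04 -1.e+00] yaw 3.7 F rail -0.0 -0.7 1.8 T [-0.06  0.06  0.02] open 0.4 q [-0.77  0.67  1.38  0.    1.08 -0.84] t 26.85
```

Call:
{"name": "arm_command", "arguments": {"motion": "-0.5 0 0 0.5 0 0 0;0 0 0 0.8 0 0 0;0 0 0 0.8 0 0 0;0 0 0 0.8 0 0 0;0 0.3 -0.3 0.5 0 0 0;0 0.5 -0.5 0 0 0 0;0 0.5 -0.8 0 0 0 0;0 0 0 0 0 0 0"}}

```text
clock: 27.52
tool_pos: [569.5, -408.8, 189.2]
ee_rot: [2.15, 2.29, -0.001]
contact_force: [-0.1, 0.2, -1.3]
opening: 44.2
grasp_force: 0.0
```

```bash
python3 st.py; python3 - <<'E'
from h import *
im,C=snap("wrist","w6.png"); np.save("w6.npy",C)
b,_=snap("side"); p=w2p("side",[[575,-330,40]])[0].astype(int); print(p)
b=cv2.resize(b[p[1]-70:min(400,p[1]+60),p[0]-70:p[0]+40],None,fx=2.6,fy=2.6,interpolation=cv2.INTER_CUBIC); print(b.shape)
a=cv2.imread("pics/w6.png")[:, 100:540]; a=cv2.copyMakeBorder(a,0,max(0,b.shape[0]-400),0,0,0)
b=cv2.copyMakeBorder(b,0,max(0,a.shape[0]-b.shape[0]),0,0,0)
cv2.imwrite("pics/v6.png",np.hstack([a,b]))
E
```

```text
[ 569.5 -408.8  189.2] rail x,y 193.4 -36.4 tz [ 0.e+00 -6.e-04 -1.e+00] yaw 3.6 F rail -0.2 -0.1 -1.3 T [-0.03  0.12 -0.01] open 44.2 q [-0.79  0.74  0.9  -0.    1.5  -0.85] t 27.5167
[364 332]
(338, 286, 3)
```

View pics/v6.png

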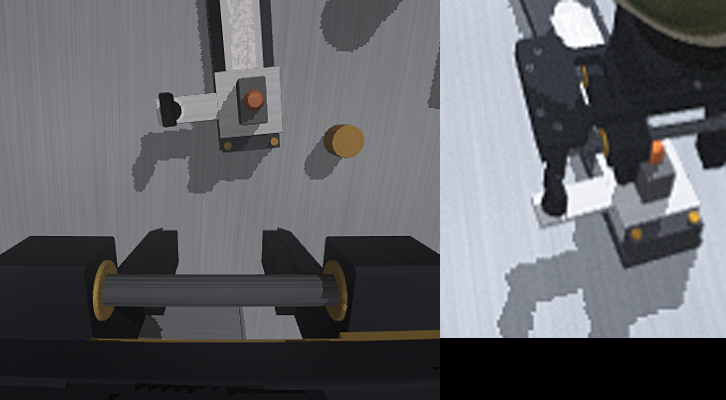

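The carriage is home against the stop with the stub at image (355,100), and the knob bar is at (270,108). I'll measure where the knob really is.

```bash
python3 - <<'E'
from meas import *
C=np.load("w6.npy"); im=cv2.imread("pics/w6.png"); g=cv2.cvtColor(im,cv2.COLOR_BGR2GRAY).astype(float)
o=np.array([562.4,-134]);ex=np.array([.158,-.987]);ey=np.array([.987,.158])
rl=lambda P:np.c_[(P[:,:2]-o)@ex-79,(P[:,:2]-o)@ey].round(1)
P=corners(g,C,[(315,74),(380,67),(383,133),(320,140)],42); print(rl(P))
m=(g[80:140,255:290]<45).astype(np.uint8); ys,xs=np.nonzero(m); print("knob px",xs.min()+255,xs.max()+255,ys.min()+80,ys.max()+80,len(xs))
print("knob c @70",rl(p2w("wrist",[(xs.mean()+255,ys.mean()+80)],70,C)))
c,(w,h),a=cv2.minAreaRect(np.c_[xs,ys].astype(np.float32)); print(c,w,h,a)
cv2.imwrite("pics/k.png",im[80:140,250:400])
for r in g[88:130:3,255:290:2].astype(int): print(*r)
E
```

```text
corners [[558.1, -301.8], [621.5, -292.1], [632.2, -355.7], [566.9, -364.3]] mean [ 594.7 -328.5] [np.float64(8.8), np.float64(7.5), np.float64(-80.4), np.float64(-82.0)] sides [np.float64(63.1), np.float64(64.1), np.float64(64.6), np.float64(65.9)]
[[ 86.  -30.8]
 [ 86.3  33.3]
 [150.9  33.9]
 [149.  -31.9]]
knob px 259 280 93 126 533
knob c @70 [[117.8 -74.7]]
(15.169999122619629, 28.69000244140625) 33.37544631958008 19.657569885253906 81.8698959350586
128 124 125 126 130 129 126 127 125 127 127 123 126 128 124 129 127 126
128 125 129 133 139 139 137 134 127 126 126 123 126 128 123 129 126 127
127 130 22 24 23 27 29 18 31 115 126 124 126 127 123 129 126 123
129 132 24 31 30 30 31 25 22 106 160 158 158 159 161 160 160 160
135 170 93 29 32 31 32 29 24 39 195 176 171 161 162 162 160 159
119 172 131 27 30 30 31 30 25 23 24 8 172 170 157 157 159 159
111 163 139 25 30 32 31 29 26 26 31 29 12 164 169 160 160 159
131 101 100 24 31 31 31 31 27 25 31 31 29 122 179 158 159 158
132 98 116 22 34 33 31 32 26 26 30 32 28 116 175 158 157 158
130 115 110 59 31 34 33 34 30 28 29 32 14 185 180 153 154 155
131 116 106 80 29 33 33 34 32 29 25 27 170 182 155 154 154 155
130 132 102 85 27 34 35 32 33 29 16 162 169 162 160 156 158 161
129 127 110 112 25 33 34 33 32 26 18 117 130 126 129 125 127 129
129 127 125 129 123 89 104 131 136 139 127 124 130 127 130 128 127 126
```

```bash
python3 - <<'E'
from meas import *
def orange(im): 
  h=cv2.cvtColor(im,cv2.COLOR_BGR2HSV); m=cv2.inRange(h,(3,120,60),(15,255,255)); n,l,st,c=cv2.connectedComponentsWithStats(m); return [(c[i].round(0).tolist(),int(st[i,4])) for i in range(1,n) if st[i,4]>8]
for f in("w5.png","s5.png"): print(f,orange(cv2.imread("pics/"+f)))
im,_=snap("scene"); print("now scene",orange(im)); print("expect stub",w2p("scene",[[594.5,-328.5,90]]))
im,_=snap("side"); print("now side",orange(im)); print(w2p("side",[[594.5,-328.5,90]]))
d=np.array(cv2.imread("pics/w6.png"));cv2.imwrite("pics/s7.png",im)
E
```

```text
w5.png [([439.0, 205.0], 564)]
s5.png [([424.0, 39.0], 1805), ([453.0, 4.0], 25), ([478.0, 2.0], 24), ([484.0, 3.0], 10), ([442.0, 9.0], 22), ([469.0, 12.0], 32), ([533.0, 11.0], 29), ([480.0, 10.0], 18), ([542.0, 14.0], 29), ([439.0, 15.0], 10), ([446.0, 14.0], 10), ([549.0, 18.0], 29), ([519.0, 18.0], 26), ([436.0, 19.0], 10), ([479.0, 21.0], 55), ([560.0, 22.0], 48), ([443.0, 22.0], 16), ([526.0, 33.0], 104), ([496.0, 23.0], 17), ([432.0, 25.0], 10), ([449.0, 27.0], 11), ([479.0, 33.0], 68), ([511.0, 26.0], 13), ([540.0, 24.0], 13), ([571.0, 28.0], 44), ([435.0, 31.0], 10), ([503.0, 34.0], 43), ([515.0, 31.0], 10), ([582.0, 31.0], 16), ([472.0, 34.0], 17), ([541.0, 32.0], 9), ([546.0, 35.0], 23), ([464.0, 37.0], 35), ([561.0, 36.0], 17), ([590.0, 37.0], 21), ([441.0, 36.0], 11), ([449.0, 38.0], 15), ([554.0, 36.0], 15), ([493.0, 39.0], 13), ([583.0, 38.0], 10), ([597.0, 40.0], 27), ([551.0, 40.0], 10), ([564.0, 41.0], 11), ([574.0, 57.0], 167), ([611.0, 46.0], 32), ([445.0, 44.0], 15), ([499.0, 45.0], 37), ([534.0, 43.0], 9), ([549.0, 47.0], 86), ([618.0, 45.0], 21), ([474.0, 44.0
[... 8482 characters left out ...]
 ([3.0, 366.0], 19), ([162.0, 367.0], 22), ([106.0, 367.0], 11), ([138.0, 368.0], 17), ([155.0, 368.0], 10), ([619.0, 380.0], 205), ([636.0, 365.0], 13), ([627.0, 381.0], 14), ([637.0, 384.0], 32), ([631.0, 390.0], 18), ([167.0, 394.0], 33), ([623.0, 395.0], 73), ([93.0, 395.0], 38), ([136.0, 395.0], 32), ([153.0, 394.0], 23), ([161.0, 391.0], 9), ([603.0, 394.0], 25), ([596.0, 397.0], 17), ([636.0, 396.0], 22), ([102.0, 395.0], 13), ([172.0, 396.0], 9), ([201.0, 398.0], 9)]
expect stub [[249.84330759 131.8829294 ]]
now side [([40.0, 68.0], 10201), ([518.0, 89.0], 46930), ([345.0, 113.0], 20), ([546.0, 267.0], 21425), ([20.0, 187.0], 3732), ([376.0, 320.0], 54)]
[[376.14438529 318.51185966]]
```

The knob is where I expected it, at rail (118, -77), so I'll retry the grasp and watch the closing.

Call:
{"name": "arm_command", "arguments": {"motion": "-0.1 -0.64 0.86 0 0 0 0.4;-0.1 -0.64 0.86 0 0 0 0;-0.1 0 0 -0.6 0 0 0;-0.1 0 0 -0.8 0 0 0;-0.1 0 0 -0.8 0 0 0;-0.1 0 0 -0.5 0 0 0;-0.1 0 0 0 0 0 0;-0.1 0 0 0 0 0 0"}}

```text
clock: 28.38
tool_pos: [517.8, -337.1, 84.7]
ee_rot: [2.1, 2.337, 0.0]
contact_force: [0.6, -0.8, 1.0]
opening: 39.1
grasp_force: 0.0
```

Call:
{"name": "arm_command", "arguments": {"motion": "-0.1 0 0 0 0 0 0;-0.1 0 0 0 0 0 0"}}

```text
clock: 28.55
tool_pos: [518.7, -338.2, 86.1]
ee_rot: [2.097, 2.334, -0.0]
contact_force: [0.4, -0.7, 0.5]
opening: 39.8
grasp_force: 0.0
```

```bash
python3 st.py
```

```text
[ 518.7 -338.2   86.1] rail x,y 115.6 -75.3 tz [ 0.0028 -0.0026 -1.    ] yaw 6.12 F rail 0.8 0.3 0.5 T [-0.03  0.07 -0.06] open 39.8 q [-0.77  0.64  1.36  0.    1.14 -0.87] t 28.55
```

Call:
{"name": "arm_command", "arguments": {"motion": "-0.1 -0.02 -0.06 -0.4 0 0 0;-0.1 0 0 -0.38 0 0 0;-0.1 0 0 0 0 0 0;-0.1 0 0 0 0 0 0;-0.7 0 0 0 0 0 0;-0.7 0 0 0 0 0 0;-0.7 0 0 0 0 0 0;-0.7 0 0 0 0 0 0"}}

```text
clock: 29.22
tool_pos: [517.5, -340.3, 53.3]
ee_rot: [2.099, 2.336, 0.0]
contact_force: [-0.3, 0.1, 1.0]
opening: 15.4
grasp_force: 0.0
```

```bash
python3 st.py
```

```text
[ 517.5 -340.3   53.3] rail x,y 117.5 -76.9 tz [ 1.e-03 -8.e-04 -1.e+00] yaw 6.11 F rail -0.2 -0.3 1.0 T [-0.1   0.05  0.02] open 15.4 q [-0.77  0.68  1.38  0.    1.08 -0.88] t 29.2167
```

Call:
{"name": "arm_command", "arguments": {"motion": "-0.85 0 0 0 0 0 0;-0.85 0 0 0 0 0 0;-0.85 0 0 0 0 0 0;-0.85 0 0 0 0 0 0", "grip_force": 10}}

```text
clock: 29.55
tool_pos: [517.2, -340.3, 52.9]
ee_rot: [2.1, 2.336, -0.0]
contact_force: [-3.4, 0.4, 5.0]
opening: 9.6
grasp_force: 9.9
```

```bash
python3 st.py
```

```text
[ 517.2 -340.3   52.9] rail x,y 117.4 -77.2 tz [ 2.e-04 -4.e-04 -1.e+00] yaw 6.11 F rail -0.9 -3.3 5.0 T [0.02 0.56 0.03] open 9.6 q [-0.77  0.68  1.38 -0.    1.08 -0.88] t 29.55
```

Call:
{"name": "arm_command", "arguments": {"motion": "-1 0 0 0 0 0 0;-1 0 0 0 0 0 -0.5;-1 0 0 0 0 0 -1;-1 0 0 0 0 0 -1;-1 0 0 0 0 0 -1;-1 0 0 0 0 0 -1;-1 0 0 0 0 0 -1;-1 0 0 0 0 0 -1", "grip_force": 25}}

```text
clock: 30.22
tool_pos: [516.9, -340.2, 53.0]
ee_rot: [-2.763, -1.494, 0.001]
contact_force: [-4.9, 0.6, 7.7]
opening: 9.1
grasp_force: 24.9
```

```bash
python3 st.py
```

```text
[ 516.9 -340.2   53. ] rail x,y 117.3 -77.4 tz [-7.e-04 -2.e-04 -1.e+00] yaw -33.19 F rail -1.3 -4.7 7.7 T [0.08 1.04 0.02] open 9.1 q [-0.77  0.68  1.38 -0.    1.08 -0.19] t 30.2167
```

Call:
{"name": "arm_command", "arguments": {"motion": "-1 0 0 0 0 0 -1;-1 0 0 0 0 0 -1;-1 0 0 0 0 0 -1;-1 0 0 0 0 0 -1;-1 0 0 0 0 0 -1;-1 0 0 0 0 0 -1;-1 0 0 0 0 0 0;-1 0 0 0 0 0 0"}}

```text
clock: 30.88
tool_pos: [516.8, -340.0, 52.9]
ee_rot: [-3.088, -0.575, 0.002]
contact_force: [-5.9, 1.3, 8.1]
opening: 8.9
grasp_force: 24.9
```

```bash
python3 st.py
```

```text
[ 516.8 -340.    52.9] rail x,y 117.2 -77.6 tz [-1.3e-03  1.0e-04 -1.0e+00] yaw -68.92 F rail -2.2 -5.6 8.1 T [ 0.26  1.14 -0.06] open 8.9 q [-0.77  0.68  1.38 -0.    1.08  0.43] t 30.8833
```

Call:
{"name": "arm_command", "arguments": {"motion": "-1 0 0 0 0 0 -0.5;-1 0 0 0 0 0 -0.3;-1 0 0 0 0 0 0;-1 0 0 0 0 0 0"}}

```text
clock: 31.22
tool_pos: [516.8, -340.0, 52.9]
ee_rot: [-3.109, -0.446, 0.002]
contact_force: [-5.6, 1.6, 8.3]
opening: 9.1
grasp_force: 24.9
```

```bash
python3 st.py
```

```text
[ 516.8 -340.    52.9] rail x,y 117.1 -77.6 tz [-1.4e-03  2.0e-04 -1.0e+00] yaw -73.69 F rail -2.4 -5.2 8.3 T [0.25 1.12 0.17] open 9.1 q [-0.77  0.68  1.38 -0.    1.08  0.52] t 31.2167
```

Call:
{"name": "arm_command", "arguments": {"motion": "-1 0 0 0 0 0 -0.4;-1 0 0 0 0 0 -0.3;-1 0 0 0 0 0 0;-1 0 0 0 0 0 0"}}

```text
clock: 31.55
tool_pos: [516.9, -339.9, 52.9]
ee_rot: [-3.124, -0.332, 0.002]
contact_force: [-5.6, 1.8, 7.5]
opening: 9.4
grasp_force: 25.8
```

```bash
python3 st.py
```

```text
[ 516.9 -339.9   52.9] rail x,y 117.1 -77.5 tz [-1.3e-03  1.0e-04 -1.0e+00] yaw -77.86 F rail -2.7 -5.3 7.5 T [0.27 1.07 0.33] open 9.4 q [-0.77  0.68  1.38 -0.    1.08  0.59] t 31.55
```

Call:
{"name": "arm_command", "arguments": {"motion": "-0.3 0 0 0 0 0 0;-0.3 0 0 0 0 0 0;-0.3 0 0 0 0 0 0;-0.3 0 0 0.6 0 0 0;-0.3 0 0 0.9 0 0 0;-0.3 0 0 0.9 0 0 1;0 0 0 0.9 0 0 1;0 0.1 0.4 0.8 0 0 1"}}

```text
clock: 32.22
tool_pos: [520.8, -325.8, 218.6]
ee_rot: [3.031, 0.82, 0.001]
contact_force: [-0.0, 0.6, 0.2]
opening: 42.1
grasp_force: 0.0
```

Call:
{"name": "arm_command", "arguments": {"motion": "0 0.19 0.9 0 0 0 1;0 0.19 0.9 0 0 0 1;0 0.19 0.9 0 0 0 1;0 0.19 0.9 0 0 0 1;0 0.19 0.9 0 0 0 1;0 0.19 0.9 0 0 0 1;0 0.19 0.9 0 0 0 1;0 0.19 0.9 0 0 0 1"}}

```text
clock: 32.88
tool_pos: [582.3, -34.2, 216.5]
ee_rot: [2.434, 1.985, 0.001]
contact_force: [0.5, -0.3, -0.3]
opening: 44.2
grasp_force: 0.0
```

Call:
{"name": "arm_command", "arguments": {"motion": "0 0.19 0.9 0 0 0 1;0 0.19 0.9 0 0 0 0.8;0 0.1 0.45 0 0 0 0;0 0 0 0 0 0 0;0 0 0 0 0 0 0;0 0 0 0 0 0 0;0 0 0 0 0 0 0"}}

```text
clock: 33.47
tool_pos: [601.3, 52.6, 216.5]
ee_rot: [2.244, 2.198, -0.0]
contact_force: [0.4, -0.2, -0.2]
opening: 44.4
grasp_force: 0.0
```

```bash
python3 st.py && cat > stubs.py <<'E'
from meas import *
import sys
def stubs(fn,h=77):
  im,C=snap("wrist",fn); g=cv2.cvtColor(im,cv2.COLOR_BGR2GRAY).astype(float)
  m=cv2.inRange(cv2.cvtColor(im,cv2.COLOR_BGR2HSV),(3,120,90),(18,255,255)); n,l,st,c=cv2.connectedComponentsWithStats(m)
  for i in range(1,n):
    if 60<st[i,4]<1500: print("stub",c[i].round(1),st[i,4],p2w("wrist",c[i],h,C)[0].round(1))
  return im,C,g
def block(g,C,guess,yaw,base=0):
  """refine block-top corners around guess centre(x,y), yaw deg of carriage y axis"""
  a=np.radians(yaw);ey=np.array([np.cos(a),np.sin(a)]);ex=np.array([ey[1],-ey[0]])
  cs=[(-32,-32),(-32,32),(32,32),(32,-32)]
  P=np.array([[*(np.array(guess)+x*ex+y*ey),base+28] for x,y in cs]); px=w2p("wrist",P,C); print(px.round(0).tolist())
  return corners(g,C,px,base+28)
E
python3 - <<'E'
from stubs import *
im,C,g=stubs("w8.png"); block(g,C,(650.4,137.2),-5.9); block(g,C,(490,249),-.7)
E
```

```text
[601.3  52.6 216.5] rail x,y -257.0 67.8 tz [ 1.e-04 -3.e-04 -1.e+00] yaw -1.2 F rail 0.3 0.4 -0.2 T [-0.02  0.08  0.05] open 44.4 q [-0.11  0.49  1.25 -0.    1.41 -0.09] t 33.4667
stub [367.7  94.2] 176 [650.9 138.1  77. ]
stub [418.5 203.5] 515 [706.9  26.7  77. ]
[[335.0, 66.0], [392.0, 71.0], [385.0, 130.0], [330.0, 125.0]]
corners [[622.5, 171.1], [684.6, 165.1], [679.4, 102.3], [616.2, 108.8]] mean [650.7 136.8] [np.float64(-5.5), np.float64(-5.9), np.float64(-94.7), np.float64(-95.8)] sides [np.float64(62.6), np.float64(62.3), np.float64(63.0), np.float64(63.6)]
[[177.0, -39.0], [238.0, -41.0], [241.0, 25.0], [183.0, 27.0]]Traceback (most recent call last):
  File "<stdin>", line 2, in <module>
  File "stubs.py", line 14, in block
    return corners(g,C,px,base+28)
  File "meas.py", line 13, in corners
    q=cv2.cornerSubPix(np.float32(g),np.float32(cor).reshape(-1,1,2),(4,4),(-1,-1),(3,30,.01)).reshape(-1,2)
      ~~~~~~~~~~~~~~~~^^^^^^^^^^^^^^^^^^^^^^^^^^^^^^^^^^^^^^^^^^^^^^^^^^^^^^^^^^^^^^^^^^^^^^^^
cv2.error: OpenCV(4.12.0) /io/opencv/modules/imgproc/src/cornersubpix.cpp:99: error: (-215:Assertion failed) Rect(0, 0, src.cols, src.rows).contains(cT) in function 'cornerSubPix'
```

Call:
{"name": "arm_command", "arguments": {"motion": "0 0.41 0.705 0 0 0 -0.4;0 0.41 0.705 0 0 0 -0.35;0 0.41 0.705 0 0 0 0;0 0 0 -0.8 0 0 0;0 0 0 -0.9 0 0 0;0 0 0 -0.9 0 0 0;0 0 0 -0.6 0 0 0;0 0 0 0 0 0 0"}}

```text
clock: 34.18
tool_pos: [647.9, 137.3, 82.9]
ee_rot: [-2.324, -2.105, 0.012]
contact_force: [-0.4, 0.1, -0.7]
opening: 44.4
grasp_force: 0.0
```

Call:
{"name": "arm_command", "arguments": {"motion": "0 0 0 0 0 0 0;0 0 0 0 0 0 0;0 0 0 0 0 0 0"}}

```text
clock: 34.43
tool_pos: [651.7, 138.2, 91.2]
ee_rot: [2.326, 2.108, 0.005]
contact_force: [0.9, -0.9, -0.1]
opening: 44.2
grasp_force: 0.0
```

```bash
python3 st.py
```

```text
[651.7 138.2  91.2] rail x,y -333.5 131.2 tz [ 0.0043  0.     -1.    ] yaw -5.62 F rail 1.0 0.8 -0.1 T [-0.1   0.05  0.  ] open 44.2 q [ 0.03  0.73  1.18 -0.    1.23  0.13] t 34.4333
```

Call:
{"name": "arm_command", "arguments": {"motion": "0 -0.02 -0.025 -0.7 0 0 0;0 0 0 -0.65 0 0 0;0 0 0 0 0 0 0;0 0 0 0 0 0 0;0 0 0 0 0 0 0"}}

```text
clock: 34.85
tool_pos: [650.9, 137.5, 37.1]
ee_rot: [2.325, 2.109, 0.004]
contact_force: [0.0, -0.2, 0.3]
opening: 43.9
grasp_force: 0.0
```

```bash
python3 st.py
```

```text
[650.9 137.5  37.1] rail x,y -333.0 130.3 tz [ 0.0037 -0.     -1.    ] yaw -5.6 F rail 0.2 -0.0 0.3 T [-0.08  0.09  0.03] open 43.9 q [ 0.03  0.79  1.22 -0.    1.13  0.13] t 34.85
```

Call:
{"name": "arm_command", "arguments": {"motion": "-1 0 0 0 0 0 0;-1 0 0 0 0 0 0;-1 0 0 0 0 0 0;-1 0 0 0 0 0 0;-1 0 0 0 0 0 0;-1 0 0 0 0 0 0", "grip_force": 50}}

```text
clock: 35.35
tool_pos: [649.8, 137.6, 35.5]
ee_rot: [2.327, 2.11, 0.001]
contact_force: [-3.6, 0.3, 6.5]
opening: 23.1
grasp_force: 50.0
```

```bash
python3 st.py
```

```text
[649.8 137.6  35.5] rail x,y -333.2 129.1 tz [ 6.e-04 -2.e-04 -1.e+00] yaw -5.58 F rail -0.8 -3.5 6.5 T [-0.05  0.62 -0.01] open 23.1 q [ 0.03  0.79  1.23 -0.    1.12  0.13] t 35.35
```

Call:
{"name": "arm_command", "arguments": {"motion": "-1 0 0 0.4 0 0 0;-1 0 0 0.9 0 0 0;-1 0 0 0.8 0 0 0;-1 -0.4 -0.91 0.1 0 0 0.41;-1 -0.4 -0.91 0 0 0 0.41;-1 -0.4 -0.91 0 0 0 0.41;-1 -0.4 -0.91 0 0 0 0.41;-1 -0.4 -0.91 0 0 0 0.41"}}

```text
clock: 36.02
tool_pos: [568.4, -45.8, 122.2]
ee_rot: [-2.085, -2.35, 0.0]
contact_force: [0.9, -0.7, -2.8]
opening: 23.2
grasp_force: 50.0
```

Call:
{"name": "arm_command", "arguments": {"motion": "-1 -0.4 -0.91 0 0 0 0.4;-1 0 0 -0.5 0 0 0;-1 0 0 -0.7 0 0 0;-1 0 0 -0.3 0 0 0;-1 0 0 0 0 0 0;-1 0 0 0 0 0 0;-1 0 0 0 0 0 0"}}

```text
clock: 36.6
tool_pos: [554.3, -81.0, 63.6]
ee_rot: [2.037, 2.39, 0.001]
contact_force: [-0.5, 0.7, -4.1]
opening: 23.5
grasp_force: 50.0
```

```bash
python3 st.py
```

```text
[554.3 -81.   63.6] rail x,y -132.6 0.4 tz [ 1.7e-03 -6.0e-04 -1.0e+00] yaw 9.12 F rail -0.8 -0.4 -4.1 T [-0.03  0.05  0.01] open 23.5 q [-0.35  0.55  1.57  0.    1.01 -0.51] t 36.6
```

Call:
{"name": "arm_command", "arguments": {"motion": "-1 -0.005 0 -0.2 0 0 0;-1 0 0 -0.1 0 0 0;-1 0 0 0 0 0 0;-1 0 0 0 0 0 0"}}

```text
clock: 36.93
tool_pos: [553.5, -80.8, 50.5]
ee_rot: [-2.038, -2.391, 0.0]
contact_force: [0.0, -0.7, -3.9]
opening: 23.6
grasp_force: 50.0
```

Call:
{"name": "arm_command", "arguments": {"motion": "-1 0 0 -0.02 0 0 0;-1 0 0 0 0 0 0;-1 0 0 0 0 0 0"}}

```text
clock: 37.18
tool_pos: [553.6, -80.9, 49.9]
ee_rot: [2.038, 2.39, 0.0]
contact_force: [-0.1, -0.9, -4.6]
opening: 23.3
grasp_force: 50.0
```

Call:
{"name": "arm_command", "arguments": {"motion": "-1 0 0 -0.02 0 0 0;-1 0 0 0 0 0 0;-1 0 0 0 0 0 0"}}

```text
clock: 37.43
tool_pos: [553.6, -81.0, 49.5]
ee_rot: [2.038, 2.39, 0.0]
contact_force: [-1.9, 0.2, 4.5]
opening: 23.4
grasp_force: 50.0
```

```bash
python3 st.py
```

```text
[553.6 -81.   49.5] rail x,y -132.7 -0.3 tz [ 7.e-04 -4.e-04 -1.e+00] yaw 9.11 F rail -0.5 -1.9 4.5 T [-0.01  0.44  0.03] open 23.4 q [-0.35  0.57  1.59 -0.    0.98 -0.51] t 37.4333
```

Call:
{"name": "arm_command", "arguments": {"motion": "-1 0.008 0 0.03 0 0 0;-1 0.04 -0.247 0 0 0 0;-1 0.04 -0.247 0 0 0 0;-1 0.02 -0.124 0 0 0 0;-1 0 0 0 0 0 0;-1 0 0 0 0 0 0"}}

```text
clock: 37.93
tool_pos: [557.7, -106.1, 49.9]
ee_rot: [-2.039, -2.39, -0.0]
contact_force: [0.1, -0.0, -4.3]
opening: 23.5
grasp_force: 50.0
```

Call:
{"name": "arm_command", "arguments": {"motion": "-1 0.016 -0.1 0 0 0 0;-1 0.016 -0.1 0 0 0 0;-1 0.016 -0.1 0 0 0 0;-1 0 0 0 0 0 0;-1 0 0 0 0 0 0"}}

```text
clock: 38.35
tool_pos: [559.8, -117.8, 50.2]
ee_rot: [2.038, 2.39, 0.0]
contact_force: [0.2, -0.4, -2.6]
opening: 23.1
grasp_force: 50.0
```

```bash
python3 st.py
```

```text
[ 559.8 -117.8   50.2] rail x,y -95.4 -0.0 tz [ 3.e-04 -0.e+00 -1.e+00] yaw 9.09 F rail 0.4 0.1 -2.6 T [-0.03  0.06  0.01] open 23.1 q [-0.41  0.59  1.54  0.    1.   -0.57] t 38.35
```

Call:
{"name": "arm_command", "arguments": {"motion": "-1 0.016 -0.1 0 0 0 0;-1 0.016 -0.1 0 0 0 0;-1 0.016 -0.1 0 0 0 0;-1 0 0 0 0 0 0;-1 0 0 0 0 0 0"}}

```text
clock: 38.77
tool_pos: [561.7, -129.9, 50.2]
ee_rot: [2.038, 2.39, 0.0]
contact_force: [-0.6, 0.5, -3.7]
opening: 23.2
grasp_force: 50.0
```

```bash
python3 st.py
```

```text
[ 561.7 -129.9   50.2] rail x,y -83.1 -0.1 tz [ 3.e-04 -1.e-04 -1.e+00] yaw 9.08 F rail -0.6 -0.5 -3.7 T [-0.05  0.05  0.02] open 23.2 q [-0.43  0.6   1.53  0.    1.01 -0.59] t 38.7667
```

Call:
{"name": "arm_command", "arguments": {"motion": "-1 0.016 -0.1 0 0 0 0;-1 0.02 -0.124 0 0 0 0;-1 0.024 -0.15 0 0 0 0;-1 0.028 -0.173 0 0 0 0;-1 0.028 -0.173 0 0 0 0;-1 0.028 -0.173 0 0 0 0;-1 0 0 0 0 0 0"}}

```text
clock: 39.35
tool_pos: [567.6, -167.0, 50.2]
ee_rot: [2.039, 2.389, -0.0]
contact_force: [0.2, -0.3, -3.4]
opening: 23.2
grasp_force: 50.0
```

```bash
python3 st.py
```

```text
[ 567.6 -167.    50.2] rail x,y -45.6 -0.0 tz [ 7.e-04 -6.e-04 -1.e+00] yaw 9.04 F rail 0.3 0.2 -3.4 T [-0.1   0.05  0.03] open 23.2 q [-0.48  0.63  1.48 -0.    1.03 -0.64] t 39.35
```

Call:
{"name": "arm_command", "arguments": {"motion": "-1 0.028 -0.173 0 0 0 0;-1 0.028 -0.173 0 0 0 0;-1 0.028 -0.173 0 0 0 0;-1 0.028 -0.173 0 0 0 0;-1 0.028 -0.173 0 0 0 0;-1 0.028 -0.173 0 0 0 0;-1 0.028 -0.173 0 0 0 0;-1 0 0 0 0 0 0"}}

```text
clock: 40.02
tool_pos: [575.4, -215.3, 50.2]
ee_rot: [2.039, 2.389, -0.0]
contact_force: [-0.1, -0.1, -2.6]
opening: 23.4
grasp_force: 50.0
```

```bash
python3 st.py
```

```text
[ 575.4 -215.3   50.2] rail x,y 3.3 -0.0 tz [ 6.e-04 -6.e-04 -1.e+00] yaw 9.05 F rail 0.1 -0.1 -2.6 T [-0.06  0.03 -0.02] open 23.4 q [-0.55  0.67  1.4  -0.    1.07 -0.71] t 40.0167
```

Call:
{"name": "arm_command", "arguments": {"motion": "-1 0.028 -0.173 0 0 0 0;-1 0.028 -0.173 0 0 0 0;-1 0.028 -0.173 0 0 0 0;-1 0.028 -0.173 0 0 0 0;-1 0.028 -0.173 0 0 0 0;-1 0.028 -0.173 0 0 0 0;-1 0 0 0 0 0 0;-1 0 0 0 0 0 0"}}

```text
clock: 40.68
tool_pos: [581.9, -255.6, 50.0]
ee_rot: [-2.039, -2.39, -0.0]
contact_force: [-0.1, -0.8, -3.7]
opening: 23.5
grasp_force: 50.0
```

Call:
{"name": "arm_command", "arguments": {"motion": "-1 0 0 -0.03 0 0 0;-1 0.008 -0.05 0 0 0 0;-1 0.008 -0.05 0 0 0 0;-1 0.008 -0.05 0 0 0 0;-1 0 0 0 0 0 0;-1 0 0 0 0 0 0"}}

```text
clock: 41.18
tool_pos: [583.1, -261.3, 49.5]
ee_rot: [2.037, 2.39, 0.0]
contact_force: [-4.0, 2.0, 5.3]
opening: 23.3
grasp_force: 50.0
```

```bash
python3 st.py
```

```text
[ 583.1 -261.3   49.5] rail x,y 49.9 0.3 tz [ 6.e-04 -5.e-04 -1.e+00] yaw 9.12 F rail -2.6 -3.6 5.3 T [0.28 0.51 0.01] open 23.3 q [-0.6   0.72  1.31 -0.    1.11 -0.76] t 41.1833
```

Call:
{"name": "arm_command", "arguments": {"motion": "-1 0.004 -0.025 0 0 0 0;-1 0.004 -0.025 0 0 0 0;-1 0 0 0 0 0 0;-1 0 0 0 0 0 0"}}

```text
clock: 41.52
tool_pos: [583.3, -263.1, 49.6]
ee_rot: [2.038, 2.391, 0.0]
contact_force: [-4.1, 3.3, 5.7]
opening: 23.4
grasp_force: 50.0
```

```bash
python3 st.py
```

```text
[ 583.3 -263.1   49.6] rail x,y 51.7 0.2 tz [ 4.e-04 -1.e-04 -1.e+00] yaw 9.12 F rail -3.9 -3.5 5.7 T [ 0.57  0.61 -0.03] open 23.4 q [-0.61  0.72  1.31  0.    1.11 -0.77] t 41.5167
```

Call:
{"name": "arm_command", "arguments": {"motion": "-1 0.004 -0.025 0 0 0 0;-1 0.004 -0.025 0 0 0 0;-1 0 0 0 0 0 0;-1 0 0 0 0 0 0"}}

```text
clock: 41.85
tool_pos: [583.6, -264.4, 49.6]
ee_rot: [-2.037, -2.39, -0.001]
contact_force: [-4.4, 6.1, 8.6]
opening: 23.2
grasp_force: 50.0
```

Call:
{"name": "arm_command", "arguments": {"motion": "-1 0.004 -0.025 0 0 0 0;-1 0.004 -0.025 0 0 0 0;-1 0 0 0 0 0 0;-1 0 0 0 0 0 0"}}

```text
clock: 42.18
tool_pos: [583.7, -264.6, 49.7]
ee_rot: [-2.035, -2.388, -0.004]
contact_force: [-6.7, 14.8, 12.0]
opening: 23.5
grasp_force: 50.0
```

```bash
python3 st.py
```

```text
[ 583.7 -264.6   49.7] rail x,y 53.3 0.3 tz [-0.0015  0.0044 -1.    ] yaw 9.14 F rail -15.7 -4.3 12.0 T [ 2.4   1.12 -0.15] open 23.5 q [-0.61  0.73  1.3   0.    1.12 -0.77] t 42.1833
```

Call:
{"name": "arm_command", "arguments": {"motion": "-1 -0.004 0.025 0 0 0 0;-0.05 0 0 0 0 0 0;-0.05 0 0 0 0 0 0;-0.05 0 0 0.6 0 0 0;-0.05 0 0 0.7 0 0 -0.3;-0.05 -0.64 -0.1 0 0 0 -0.2;-0.05 -0.64 -0.1 0 0 0 0;-0.05 -0.64 -0.11 0 0 0 0"}}

```text
clock: 42.85
tool_pos: [506.3, -279.1, 101.1]
ee_rot: [2.098, 2.336, -0.0]
contact_force: [-0.4, -0.2, 0.3]
opening: 41.7
grasp_force: 0.0
```

Call:
{"name": "arm_command", "arguments": {"motion": "-0.05 0 0 0 0 0 0;-0.05 0 0 0 0 0 0;-0.05 0 0 0 0 0 0"}}

```text
clock: 43.1
tool_pos: [507.7, -279.1, 101.1]
ee_rot: [2.099, 2.335, 0.0]
contact_force: [-0.5, 0.4, -0.4]
opening: 41.6
grasp_force: 0.0
```

```bash
python3 st.py
```

```text
[ 507.7 -279.1  101.1] rail x,y 55.6 -76.9 tz [ 1.3e-03 -8.0e-04 -1.0e+00] yaw 6.09 F rail -0.5 -0.4 -0.4 T [-0.07  0.06 -0.01] open 41.6 q [-0.7   0.54  1.48  0.    1.12 -0.81] t 43.1
```

Call:
{"name": "arm_command", "arguments": {"motion": "-0.05 -0.02 0.035 -0.6 0 0 0;-0.05 0 0 -0.6 0 0 0;-0.05 0 0 0 0 0 0;-0.05 0 0 0 0 0 0;-0.7 0 0 0 0 0 0;-0.7 0 0 0 0 0 0;-0.7 0 0 0 0 0 0;-0.7 0 0 0 0 0 0"}}

```text
clock: 43.77
tool_pos: [506.5, -277.6, 53.9]
ee_rot: [2.099, 2.335, 0.0]
contact_force: [-0.9, -0.4, 0.9]
opening: 17.7
grasp_force: 0.0
```

Call:
{"name": "arm_command", "arguments": {"motion": "-0.85 0 0 0 0 0 0;-0.85 0 0 0 0 0 0;-0.85 0 0 0 0 0 0;-0.85 0 0 0 0 0 0", "grip_force": 10}}

```text
clock: 44.1
tool_pos: [506.2, -277.5, 53.3]
ee_rot: [2.1, 2.336, -0.0]
contact_force: [-1.6, -0.3, 3.7]
opening: 9.4
grasp_force: 10.0
```

```bash
python3 st.py
```

```text
[ 506.2 -277.5   53.3] rail x,y 53.8 -78.2 tz [ 5.e-04 -6.e-04 -1.e+00] yaw 6.1 F rail 0.0 -1.6 3.7 T [-0.12  0.32 -0.06] open 9.4 q [-0.7   0.6   1.52 -0.    1.02 -0.81] t 44.1
```

Call:
{"name": "arm_command", "arguments": {"motion": "-1 0 0 0 0 0 0;-1 0 0 0 0 0 -0.5;-1 0 0 0 0 0 -1;-1 0 0 0 0 0 -1;-1 0 0 0 0 0 -1;-1 0 0 0 0 0 -1;-1 0 0 0 0 0 -1;-1 0 0 0 0 0 -1", "grip_force": 25}}

```text
clock: 44.77
tool_pos: [505.7, -277.4, 53.3]
ee_rot: [-2.763, -1.495, 0.001]
contact_force: [-3.6, 0.6, 7.4]
opening: 9.1
grasp_force: 25.0
```

Call:
{"name": "arm_command", "arguments": {"motion": "-1 0 0 0 0 0 -1;-1 0 0 0 0 0 -1;-1 0 0 0 0 0 -1;-1 0 0 0 0 0 -1;-1 0 0 0 0 0 -1;-1 0 0 0 0 0 -1;-1 0 0 0 0 0 -0.5;-1 0 0 0 0 0 -0.3"}}

```text
clock: 45.43
tool_pos: [505.4, -276.9, 53.3]
ee_rot: [-3.109, -0.442, 0.003]
contact_force: [-6.2, 2.6, 7.5]
opening: 9.1
grasp_force: 25.4
```

```bash
python3 st.py
```

```text
[ 505.4 -276.9   53.3] rail x,y 53.1 -78.8 tz [-1.9e-03  7.0e-04 -1.0e+00] yaw -73.83 F rail -3.6 -5.7 7.5 T [0.4  1.13 0.17] open 9.1 q [-0.7   0.6   1.53 -0.    1.02  0.58] t 45.4333
```

Call:
{"name": "arm_command", "arguments": {"motion": "-1 0 0 0 0 0 -0.4;-1 0 0 0 0 0 -0.3;-1 0 0 0 0 0 0;-1 0 0 0 0 0 0"}}

```text
clock: 45.77
tool_pos: [505.4, -277.0, 53.3]
ee_rot: [-3.123, -0.333, 0.003]
contact_force: [-6.0, 2.1, 7.1]
opening: 9.3
grasp_force: 26.6
```

```bash
python3 st.py
```

```text
[ 505.4 -277.    53.3] rail x,y 53.1 -78.8 tz [-2.1e-03  5.0e-04 -1.0e+00] yaw -77.84 F rail -3.0 -5.6 7.1 T [0.33 1.09 0.43] open 9.3 q [-0.7   0.6   1.53 -0.    1.02  0.66] t 45.7667
```

Call:
{"name": "arm_command", "arguments": {"motion": "-0.3 0 0 0 0 0 0;-0.3 0 0 0 0 0 0;-0.3 0 0 0 0 0 0;-0.3 0 0 0.6 0 0 0;-0.3 0 0 0.9 0 0 0;-0.3 0 0 0.9 0 0 1;0 0 0 0.9 0 0 1;0 0 0.4 0.8 0 0 1"}}

```text
clock: 46.43
tool_pos: [506.0, -262.9, 219.0]
ee_rot: [3.031, 0.82, 0.001]
contact_force: [0.3, -0.3, 0.2]
opening: 42.3
grasp_force: 0.0
```

Call:
{"name": "arm_command", "arguments": {"motion": "0 0 0.97 0 0 0 1;0 0 0.97 0 0 0 1;0 0 0.97 0 0 0 1;0 0 0.97 0 0 0 1;0 0 0.97 0 0 0 1;0 0 0.97 0 0 0 1;0 0 0.97 0 0 0 1;0 0 0.97 0 0 0 1"}}

```text
clock: 47.1
tool_pos: [505.8, 50.9, 217.0]
ee_rot: [2.434, 1.985, 0.0]
contact_force: [2.0, 0.2, -0.3]
opening: 44.1
grasp_force: 0.0
```

Call:
{"name": "arm_command", "arguments": {"motion": "0 0 0.97 0 0 0 1;0 -0.1 0.9 0 0 0 0.8;0 -0.1 0.6 0 0 0 0;0 0 0 0 0 0 0;0 0 0 0 0 0 0;0 0 0 0 0 0 0;0 0 0 0 0 0 0"}}

```text
clock: 47.68
tool_pos: [498.4, 146.8, 216.9]
ee_rot: [2.244, 2.198, -0.0]
contact_force: [-0.3, 0.3, 0.3]
opening: 44.1
grasp_force: 0.0
```

```bash
python3 st.py; python3 - <<'E'
from stubs import *
im,C,g=stubs("w9.png"); block(g,C,(490,249.2),-.7)
E
```

```text
[498.4 146.8 216.9] rail x,y -366.3 -18.8 tz [ 1.e-04 -3.e-04 -1.e+00] yaw -1.18 F rail -0.4 -0.3 0.3 T [-0.08  0.07  0.05] open 44.1 q [ 0.06  0.3   1.52 -0.    1.32  0.08] t 47.6833
stub [307.6  76.2] 182 [490.3 250.   77. ]
[[279.0, 53.0], [338.0, 52.0], [338.0, 112.0], [281.0, 113.0]]
corners [[457.9, 280.4], [521.6, 280.2], [518.9, 216.7], [457.7, 217.9]] mean [489.1 248.8] [np.float64(-0.2), np.float64(-1.1), np.float64(-92.4), np.float64(-90.2)] sides [np.float64(62.5), np.float64(63.7), np.float64(63.5), np.float64(61.2)]
```

Call:
{"name": "arm_command", "arguments": {"motion": "0 -0.07 0.85 0 0 0 0.06;0 -0.07 0.85 0 0 0 0;0 -0.075 0.86 0 0 0 0;0 0 0 -0.8 0 0 0;0 0 0 -0.9 0 0 0;0 0 0 -0.9 0 0 0;0 0 0 -0.6 0 0 0;0 0 0 0 0 0 0"}}

```text
clock: 48.4
tool_pos: [487.4, 248.7, 84.4]
ee_rot: [-2.234, -2.203, 0.012]
contact_force: [0.5, 0.1, -0.5]
opening: 44.3
grasp_force: 0.0
```

Call:
{"name": "arm_command", "arguments": {"motion": "0 0 0 0 0 0 0;0 0 0 0 0 0 0;0 0 0 0 0 0 0"}}

```text
clock: 48.65
tool_pos: [490.8, 250.3, 91.0]
ee_rot: [2.235, 2.205, 0.005]
contact_force: [0.4, -0.3, 0.3]
opening: 44.0
grasp_force: 0.0
```

```bash
python3 st.py
```

```text
[490.8 250.3  91. ] rail x,y -469.6 -10.0 tz [ 3.7e-03  8.0e-04 -1.0e+00] yaw -0.76 F rail 0.4 0.4 0.3 T [0.01 0.07 0.03] open 44.0 q [ 0.26  0.5   1.58 -0.    1.06  0.27] t 48.65
```

Call:
{"name": "arm_command", "arguments": {"motion": "0 -0.02 -0.025 -0.7 0 0 0;0 0 0 -0.65 0 0 0;0 0 0 0 0 0 0;0 0 0 0 0 0 0;0 0 0 0 0 0 0"}}

```text
clock: 49.07
tool_pos: [489.9, 249.6, 37.0]
ee_rot: [2.234, 2.206, 0.004]
contact_force: [0.8, -0.3, 0.1]
opening: 44.0
grasp_force: 0.0
```

Call:
{"name": "arm_command", "arguments": {"motion": "-1 0 0 0 0 0 0;-1 0 0 0 0 0 0;-1 0 0 0 0 0 0;-1 0 0 0 0 0 0;-1 0 0 0 0 0 0;-1 0 0 0 0 0 0", "grip_force": 50}}

```text
clock: 49.57
tool_pos: [488.8, 249.4, 35.7]
ee_rot: [2.235, 2.207, 0.001]
contact_force: [-3.4, -0.4, 5.8]
opening: 23.5
grasp_force: 50.0
```

```bash
python3 st.py
```

```text
[488.8 249.4  35.7] rail x,y -469.1 -12.1 tz [ 5.e-04  1.e-04 -1.e+00] yaw -0.73 F rail -0.1 -3.4 5.8 T [-0.1   0.47  0.  ] open 23.5 q [ 0.26  0.57  1.63 -0.    0.94  0.27] t 49.5667
```

Call:
{"name": "arm_command", "arguments": {"motion": "-1 0 0 0.4 0 0 0;-1 0 0 0.9 0 0 0;-1 0 0 0.8 0 0 0;-1 0.18 -0.917 0.1 0 0 0.182;-1 0.18 -0.917 0 0 0 0.182;-1 0.18 -0.917 0 0 0 0.182;-1 0.18 -0.917 0 0 0 0.182;-1 0.18 -0.917 0 0 0 0.182"}}

```text
clock: 50.23
tool_pos: [524.4, 64.2, 122.8]
ee_rot: [-2.126, -2.312, 0.001]
contact_force: [1.1, -0.5, -3.7]
opening: 23.5
grasp_force: 50.0
```

Call:
{"name": "arm_command", "arguments": {"motion": "-1 0.18 -0.917 0 0 0 0.182;-1 0.18 -0.917 0 0 0 0.182;-1 0.18 -0.917 0 0 0 0.182;-1 0.185 -0.917 0 0 0 0.182;-1 0 0 -0.5 0 0 0;-1 0 0 -0.7 0 0 0;-1 0 0 -0.3 0 0 0;-1 0 0 0 0 0 0"}}

```text
clock: 50.9
tool_pos: [551.7, -80.4, 59.7]
ee_rot: [-2.035, -2.385, 0.003]
contact_force: [0.1, -0.0, -4.2]
opening: 23.4
grasp_force: 50.0
```

Call:
{"name": "arm_command", "arguments": {"motion": "-1 0 0 0 0 0 0;-1 0 0 0 0 0 0;-1 0 0 0 0 0 0"}}

```text
clock: 51.15
tool_pos: [554.4, -80.9, 64.2]
ee_rot: [2.037, 2.389, 0.001]
contact_force: [0.4, -0.5, -3.3]
opening: 23.3
grasp_force: 50.0
```

```bash
python3 st.py
```

```text
[554.4 -80.9  64.2] rail x,y -132.6 0.5 tz [ 2.3e-03 -9.0e-04 -1.0e+00] yaw 9.11 F rail 0.5 0.3 -3.3 T [-0.05 -0.04  0.05] open 23.3 q [-0.35  0.55  1.57 -0.    1.01 -0.51] t 51.15
```

Call:
{"name": "arm_command", "arguments": {"motion": "-1 -0.005 0 -0.2 0 0 0;-1 0 0 -0.1 0 0 0;-1 0 0 0 0 0 0;-1 0 0 0 0 0 0"}}

```text
clock: 51.48
tool_pos: [553.4, -80.8, 50.7]
ee_rot: [-2.038, -2.39, 0.0]
contact_force: [0.3, 0.1, -3.7]
opening: 23.4
grasp_force: 50.0
```

Call:
{"name": "arm_command", "arguments": {"motion": "-1 0 0 -0.02 0 0 0;-1 0 0 0 0 0 0;-1 0 0 0 0 0 0"}}

```text
clock: 51.73
tool_pos: [553.6, -80.8, 50.2]
ee_rot: [2.038, 2.39, 0.0]
contact_force: [0.4, 0.7, -3.9]
opening: 23.4
grasp_force: 50.0
```

Call:
{"name": "arm_command", "arguments": {"motion": "-1 0 0 -0.02 0 0 0;-1 0 0 0 0 0 0;-1 0 0 0 0 0 0"}}

```text
clock: 51.98
tool_pos: [553.7, -80.9, 49.8]
ee_rot: [2.038, 2.39, 0.0]
contact_force: [-1.7, -0.3, 2.2]
opening: 23.2
grasp_force: 50.0
```

```bash
python3 st.py
```

```text
[553.7 -80.9  49.8] rail x,y -132.8 -0.2 tz [ 7.e-04 -4.e-04 -1.e+00] yaw 9.09 F rail -0.0 -1.8 2.2 T [-0.12  0.35  0.  ] open 23.2 q [-0.35  0.57  1.58 -0.    0.98 -0.51] t 51.9833
```

Call:
{"name": "arm_command", "arguments": {"motion": "-1 0.006 0 0.03 0 0 0;-1 0.04 -0.247 0 0 0 0;-1 0.04 -0.247 0 0 0 0;-1 0.02 -0.124 0 0 0 0;-1 0 0 0 0 0 0;-1 0 0 0 0 0 0"}}

```text
clock: 52.48
tool_pos: [557.7, -106.1, 50.3]
ee_rot: [-2.039, -2.389, -0.0]
contact_force: [-0.1, 0.5, -3.4]
opening: 23.2
grasp_force: 50.0
```

Call:
{"name": "arm_command", "arguments": {"motion": "-1 0.016 -0.1 0 0 0 0;-1 0.016 -0.1 0 0 0 0;-1 0.016 -0.1 0 0 0 0;-1 0 0 0 0 0 0;-1 0 0 0 0 0 0"}}

```text
clock: 52.9
tool_pos: [559.7, -117.8, 50.6]
ee_rot: [2.039, 2.39, 0.0]
contact_force: [0.6, -0.3, -4.6]
opening: 23.6
grasp_force: 50.0
```

```bash
python3 st.py
```

```text
[ 559.7 -117.8   50.6] rail x,y -95.5 -0.1 tz [ 2.e-04 -1.e-04 -1.e+00] yaw 9.07 F rail 0.4 0.6 -4.6 T [-0.06 -0.   -0.04] open 23.6 q [-0.41  0.59  1.54  0.    1.   -0.57] t 52.9
```

Call:
{"name": "arm_command", "arguments": {"motion": "-1 0.016 -0.1 0 0 0 0;-1 0.016 -0.1 0 0 0 0;-1 0.016 -0.1 0 0 0 0;-1 0 0 0 0 0 0;-1 0 0 0 0 0 0"}}

```text
clock: 53.32
tool_pos: [561.6, -129.8, 50.5]
ee_rot: [2.039, 2.39, 0.0]
contact_force: [0.3, 0.4, -4.0]
opening: 23.6
grasp_force: 50.0
```

```bash
python3 st.py
```

```text
[ 561.6 -129.8   50.5] rail x,y -83.2 -0.1 tz [ 2.e-04 -0.e+00 -1.e+00] yaw 9.07 F rail -0.4 0.4 -4.0 T [ 0.01 -0.01 -0.01] open 23.6 q [-0.43  0.6   1.53  0.    1.01 -0.59] t 53.3167
```

Call:
{"name": "arm_command", "arguments": {"motion": "-1 0.016 -0.1 0 0 0 0;-1 0.02 -0.124 0 0 0 0;-1 0.024 -0.15 0 0 0 0;-1 0.028 -0.173 0 0 0 0;-1 0.028 -0.173 0 0 0 0;-1 0.028 -0.173 0 0 0 0;-1 0 0 0 0 0 0"}}

```text
clock: 53.9
tool_pos: [567.6, -166.9, 50.6]
ee_rot: [2.039, 2.389, -0.0]
contact_force: [-0.0, -0.5, -4.1]
opening: 23.0
grasp_force: 50.0
```

```bash
python3 st.py
```

```text
[ 567.6 -166.9   50.6] rail x,y -45.7 -0.1 tz [ 7.e-04 -6.e-04 -1.e+00] yaw 9.02 F rail 0.5 -0.1 -4.1 T [-0.01  0.08  0.05] open 23.0 q [-0.48  0.63  1.48 -0.    1.03 -0.64] t 53.9
```

Call:
{"name": "arm_command", "arguments": {"motion": "-1 0.024 -0.15 0 0 0 0;-1 0.028 -0.173 0 0 0 0;-1 0.024 -0.15 0 0 0 0;-1 0.024 -0.15 0 0 0 0;-1 0 0 0 0 0 0;-1 0 0 0 0 0 0;-1 0 0 -0.03 0 0 0;-1 0 0 0 0 0 0"}}

```text
clock: 54.57
tool_pos: [571.5, -190.2, 49.9]
ee_rot: [2.037, 2.39, -0.0]
contact_force: [-1.9, -0.4, 1.1]
opening: 23.1
grasp_force: 50.0
```

Call:
{"name": "arm_command", "arguments": {"motion": "-1 0.008 -0.05 0 0 0 0;-1 0.008 -0.05 0 0 0 0;-1 0.008 -0.05 0 0 0 0;-1 0 0 0 0 0 0;-1 0 0 0 0 0 0"}}

```text
clock: 54.98
tool_pos: [572.4, -195.9, 49.8]
ee_rot: [2.038, 2.391, 0.001]
contact_force: [-3.8, 4.1, 5.1]
opening: 23.4
grasp_force: 50.0
```

```bash
python3 st.py
```

```text
[ 572.4 -195.9   49.8] rail x,y -16.3 0.1 tz [ 4.e-04  2.e-04 -1.e+00] yaw 9.1 F rail -4.7 -3.1 5.1 T [0.52 0.49 0.05] open 23.4 q [-0.52  0.66  1.43  0.    1.05 -0.68] t 54.9833
```

Call:
{"name": "arm_command", "arguments": {"motion": "-1 0.004 -0.025 0 0 0 0;-1 0.004 -0.025 0 0 0 0;-1 0 0 0 0 0 0;-1 0 0 0 0 0 0"}}

```text
clock: 55.32
tool_pos: [572.7, -198.0, 49.8]
ee_rot: [2.038, 2.391, 0.0]
contact_force: [-3.7, 3.4, 5.7]
opening: 23.6
grasp_force: 50.0
```

```bash
python3 st.py
```

```text
[ 572.7 -198.    49.8] rail x,y -14.3 0.1 tz [ 3.e-04  0.e+00 -1.e+00] yaw 9.1 F rail -3.9 -3.1 5.7 T [0.59 0.51 0.05] open 23.6 q [-0.53  0.66  1.43  0.    1.05 -0.69] t 55.3167
```

Call:
{"name": "arm_command", "arguments": {"motion": "-1 0.004 -0.025 0 0 0 0;-1 0.004 -0.025 0 0 0 0;-1 0.004 -0.025 0 0 0 0;-1 0 0 0 0 0 0;-1 0 0 0 0 0 0"}}

```text
clock: 55.73
tool_pos: [573.1, -200.6, 49.9]
ee_rot: [-2.038, -2.39, -0.001]
contact_force: [-5.4, 5.8, 7.4]
opening: 23.3
grasp_force: 50.0
```

```bash
python3 st.py
```

```text
[ 573.1 -200.6   49.9] rail x,y -11.6 -0.0 tz [-1.e-04  8.e-04 -1.e+00] yaw 9.11 F rail -6.6 -4.4 7.4 T [1.02 0.72 0.05] open 23.3 q [-0.53  0.66  1.43  0.    1.06 -0.69] t 55.7333
```

Call:
{"name": "arm_command", "arguments": {"motion": "-1 0.004 -0.025 0 0 0 0;-1 0.004 -0.025 0 0 0 0;-1 0 0 0 0 0 0;-1 0 0 0 0 0 0"}}

```text
clock: 56.07
tool_pos: [573.4, -201.6, 50.0]
ee_rot: [-2.037, -2.389, -0.002]
contact_force: [-4.7, 11.1, 9.2]
opening: 23.3
grasp_force: 50.0
```

```bash
python3 st.py
```

```text
[ 573.4 -201.6   50. ] rail x,y -10.5 0.1 tz [-4.0e-04  2.4e-03 -1.0e+00] yaw 9.11 F rail -11.7 -2.9 9.2 T [ 1.73  0.78 -0.05] open 23.3 q [-0.53  0.66  1.42  0.    1.06 -0.69] t 56.0667
```

Call:
{"name": "arm_command", "arguments": {"motion": "-1 0.004 -0.025 0 0 0 0;-1 0.004 -0.025 0 0 0 0;-1 0 0 0 0 0 0;-1 0 0 0 0 0 0"}}

```text
clock: 56.4
tool_pos: [573.4, -201.9, 50.1]
ee_rot: [-2.035, -2.387, -0.005]
contact_force: [-6.6, 18.4, 14.1]
opening: 23.1
grasp_force: 50.0
```

```bash
python3 st.py
```

```text
[ 573.4 -201.9   50.1] rail x,y -10.3 0.2 tz [-0.0016  0.0054 -1.    ] yaw 9.12 F rail -19.2 -3.6 14.1 T [ 3.04  1.13 -0.09] open 23.1 q [-0.53  0.66  1.42  0.    1.06 -0.69] t 56.4
```

Call:
{"name": "arm_command", "arguments": {"motion": "-1 -0.006 0.035 0 0 0 0;-0.05 0 0 0 0 0 0;-0.05 0 0 0 0 0 0;-0.05 0 0 0.6 0 0 0;-0.05 0 0 0.7 0 0 -0.3;-0.05 -0.64 -0.1 0 0 0 -0.2;-0.05 -0.64 -0.1 0 0 0 0;-0.05 -0.64 -0.11 0 0 0 0"}}

```text
clock: 57.07
tool_pos: [496.1, -216.8, 101.5]
ee_rot: [2.099, 2.335, -0.0]
contact_force: [-0.2, -0.4, 0.3]
opening: 41.9
grasp_force: 0.0
```

Call:
{"name": "arm_command", "arguments": {"motion": "-0.05 0 0 0 0 0 0;-0.05 0 0 0 0 0 0;-0.05 0 0 0 0 0 0"}}

```text
clock: 57.32
tool_pos: [497.5, -216.7, 101.6]
ee_rot: [2.1, 2.335, 0.0]
contact_force: [0.2, -0.3, -0.1]
opening: 41.9
grasp_force: 0.0
```

```bash
python3 st.py
```

```text
[ 497.5 -216.7  101.6] rail x,y -7.6 -77.1 tz [ 1.4e-03 -9.0e-04 -1.0e+00] yaw 6.07 F rail 0.3 0.2 -0.1 T [-0.04  0.09 -0.06] open 41.9 q [-0.63  0.47  1.6   0.    1.07 -0.73] t 57.3167
```

Call:
{"name": "arm_command", "arguments": {"motion": "-0.05 -0.02 0.055 -0.6 0 0 0;-0.05 0 0 -0.61 0 0 0;-0.05 0 0 0 0 0 0;-0.05 0 0 0 0 0 0;-0.7 0 0 0 0 0 0;-0.7 0 0 0 0 0 0;-0.7 0 0 0 0 0 0;-0.7 0 0 0 0 0 0"}}

```text
clock: 57.98
tool_pos: [496.4, -214.3, 53.8]
ee_rot: [2.099, 2.335, 0.0]
contact_force: [0.5, -0.4, -0.8]
opening: 17.1
grasp_force: 0.0
```

Call:
{"name": "arm_command", "arguments": {"motion": "-0.85 0 0 0 0 0 0;-0.85 0 0 0 0 0 0;-0.85 0 0 0 0 0 0;-0.85 0 0 0 0 0 0", "grip_force": 10}}

```text
clock: 58.32
tool_pos: [496.0, -214.2, 53.3]
ee_rot: [2.1, 2.336, -0.0]
contact_force: [-1.7, -0.2, 3.4]
opening: 9.5
grasp_force: 10.0
```

```bash
python3 st.py
```

```text
[ 496.  -214.2   53.3] rail x,y -10.4 -78.2 tz [ 5.e-04 -5.e-04 -1.e+00] yaw 6.09 F rail -0.1 -1.7 3.4 T [-0.13  0.33 -0.04] open 9.5 q [-0.62  0.53  1.64 -0.    0.97 -0.73] t 58.3167
```

Call:
{"name": "arm_command", "arguments": {"motion": "-1 0 0 0 0 0 0;-1 0 0 0 0 0 -0.5;-1 0 0 0 0 0 -1;-1 0 0 0 0 0 -1;-1 0 0 0 0 0 -1;-1 0 0 0 0 0 -1;-1 0 0 0 0 0 -1;-1 0 0 0 0 0 -1", "grip_force": 25}}

```text
clock: 58.98
tool_pos: [495.6, -214.1, 53.3]
ee_rot: [-2.763, -1.495, 0.001]
contact_force: [-4.4, -0.4, 7.5]
opening: 8.8
grasp_force: 25.0
```

Call:
{"name": "arm_command", "arguments": {"motion": "-1 0 0 0 0 0 -1;-1 0 0 0 0 0 -1;-1 0 0 0 0 0 -1;-1 0 0 0 0 0 -1;-1 0 0 0 0 0 -1;-1 0 0 0 0 0 -1;-1 0 0 0 0 0 -0.5;-1 0 0 0 0 0 -0.3"}}

```text
clock: 59.65
tool_pos: [495.3, -213.6, 53.2]
ee_rot: [-3.11, -0.441, 0.003]
contact_force: [-5.3, 2.2, 8.8]
opening: 9.1
grasp_force: 25.4
```

Call:
{"name": "arm_command", "arguments": {"motion": "-1 0 0 0 0 0 -0.4;-1 0 0 0 0 0 -0.3;-1 0 0 0 0 0 0;-1 0 0 0 0 0 0"}}

```text
clock: 59.98
tool_pos: [495.3, -213.6, 53.2]
ee_rot: [-3.123, -0.333, 0.003]
contact_force: [-6.3, 1.6, 7.8]
opening: 8.6
grasp_force: 26.7
```

```bash
python3 st.py
```

```text
[ 495.3 -213.6   53.2] rail x,y -11.0 -78.8 tz [-1.9e-03  3.0e-04 -1.0e+00] yaw -77.84 F rail -2.5 -5.9 7.8 T [0.33 1.04 0.41] open 8.6 q [-0.62  0.53  1.64 -0.    0.97  0.74] t 59.9833
```

Call:
{"name": "arm_command", "arguments": {"motion": "-0.3 0 0 0 0 0 0;-0.3 0 0 0 0 0 0;-0.3 0 0 0 0 0 0;-0.3 0 0 0.6 0 0 0;-0.3 0 0 0.9 0 0 0;-0.3 0 0 0.9 0 0 1;0 0 0 0.9 0 0 1;0 0 0 0.8 0 0 1"}}

```text
clock: 60.65
tool_pos: [495.9, -214.0, 219.2]
ee_rot: [3.031, 0.823, 0.001]
contact_force: [1.0, 0.5, 0.2]
opening: 42.2
grasp_force: 0.0
```

Call:
{"name": "arm_command", "arguments": {"motion": "0 0.28 -0.5 0.2 0 0 1;0 0.28 -0.5 0.2 0 0 1;0 0.28 -0.5 0 0 0 1;0 0.28 -0.5 0 0 0 1;0 0.28 -0.5 0 0 0 1;0 0.28 -0.5 0 0 0 1;0 0.28 -0.5 0 0 0 1;0 0.28 -0.5 0 0 0 1"}}

```text
clock: 61.32
tool_pos: [586.0, -374.9, 232.5]
ee_rot: [-2.435, -1.985, -0.0]
contact_force: [-0.7, -0.7, -0.6]
opening: 43.9
grasp_force: 0.0
```

Call:
{"name": "arm_command", "arguments": {"motion": "0 0 0 0 0 0 1;0 0 0 0 0 0 1;0 0 0 0 0 0 1;0 0 0 0 0 0 0.5;0 0 0 0 0 0 0;0 0 0 0 0 0 0;0 0 0 0 0 0 0"}}

```text
clock: 61.9
tool_pos: [585.6, -374.0, 232.8]
ee_rot: [2.04, 2.389, 0.0]
contact_force: [0.3, -0.0, -0.2]
opening: 44.3
grasp_force: 0.0
```

```bash
python3 st.py; python3 - <<'E'
from stubs import *
im,C,g=stubs("w10.png",91); np.save("w10.npy",C)
o=np.array([562.4,-134]);ex=np.array([.158,-.987]);ey=np.array([.987,.158])
for x in(118,54,-10):
  P=[[*(o+(x+79)*ex-78*ey),76]]; print("knob px",w2p("wrist",P,C))
# gap profile along the carriage tops at rail y=-25, z=42
for y in(-24,24):
  X=np.arange(-60,160,2); px=w2p("wrist",[[*(o+(x+79)*ex+y*ey),42] for x in X],C); 
  ok=[(x,int(g[int(v),int(u)])) for x,(u,v) in zip(X,px) if 0<=v<400 and 0<=u<640]; print(y,ok)
E
```

```text
[ 585.6 -374.   232.8] rail x,y 161.5 -15.1 tz [ 2.e-04  0.e+00 -1.e+00] yaw 8.99 F rail 0.1 0.3 -0.2 T [-0.07  0.04 -0.03] open 44.3 q [-0.74  0.71  0.84  0.    1.59 -0.89] t 61.9
stub [336.  70.] 180 [ 585.2 -263.9   91. ]
stub [335.9 137.5] 175 [ 595.9 -327.    91. ]
stub [415.1 174.3] 595 [ 683.7 -351.1   91. ]
knob px [[259.05099167 137.8117225 ]]
knob px [[256.07838673  73.7795141 ]]
knob px [[253.16161417   4.43409511]]
-24 [(np.int64(-24), 160), (np.int64(-22), 162), (np.int64(-20), 162), (np.int64(-18), 158), (np.int64(-16), 165), (np.int64(-14), 165), (np.int64(-12), 170), (np.int64(-10), 159), (np.int64(-8), 108), (np.int64(-6), 108), (np.int64(-4), 108), (np.int64(-2), 108), (np.int64(0), 107), (np.int64(2), 108), (np.int64(4), 110), (np.int64(6), 111), (np.int64(8), 112), (np.int64(10), 111), (np.int64(12), 111), (np.int64(14), 109), (np.int64(16), 107), (np.int64(18), 107), (np.int64(20), 113), (np.int64(22), 66), (np.int64(24), 109), (np.int64(26), 111), (np.int64(28), 110), (np.int64(30), 109), (np.int64(32), 109), (np.int64(34), 109), (np.int64(36), 107), (np.int64(3
[... 2558 characters left out ...]
 (np.int64(96), 163), (np.int64(98), 159), (np.int64(100), 160), (np.int64(102), 161), (np.int64(104), 163), (np.int64(106), 162), (np.int64(108), 162), (np.int64(110), 156), (np.int64(112), 158), (np.int64(114), 163), (np.int64(116), 163), (np.int64(118), 162), (np.int64(120), 160), (np.int64(122), 159), (np.int64(124), 157), (np.int64(126), 159), (np.int64(128), 157), (np.int64(130), 155), (np.int64(132), 158), (np.int64(134), 162), (np.int64(136), 161), (np.int64(138), 160), (np.int64(140), 155), (np.int64(142), 156), (np.int64(144), 156), (np.int64(146), 153), (np.int64(148), 161), (np.int64(150), 113), (np.int64(152), 52), (np.int64(154), 77), (np.int64(156), 109), (np.int64(158), 114)]
```

The three carriages touch each other and the stop, with thin seams at rail x = 22, 86 and 150. Now the selector.

Call:
{"name": "arm_command", "arguments": {"motion": "0 -0.12 0.98 0 0 0 -0.2;0 -0.12 0.98 0 0 0 -0.2;0 -0.12 0.98 0 0 0 -0.2;0 -0.12 0.98 0 0 0 -0.2;0 -0.12 0.98 0 0 0 -0.2;0 -0.12 0.98 0 0 0 -0.2;0 -0.12 0.98 0 0 0 -0.2;0 -0.12 0.98 0 0 0 -0.2"}}

```text
clock: 62.62
tool_pos: [546.5, -58.6, 233.2]
ee_rot: [2.233, 2.208, 0.001]
contact_force: [1.4, 0.9, 0.2]
opening: 44.3
grasp_force: 0.0
```

Call:
{"name": "arm_command", "arguments": {"motion": "0 -0.12 0.98 0 0 0 -0.2;0 -0.12 0.98 0 0 0 -0.2;0 -0.12 0.98 0 0 0 -0.2;0 -0.12 0.98 0 0 0 0;0 -0.12 0.98 0 0 0 0;0 -0.12 0.98 0 0 0 0;0 -0.12 0.98 0 0 0 0;0 -0.12 0.98 0 0 0 0"}}

```text
clock: 63.28
tool_pos: [508.1, 255.1, 233.2]
ee_rot: [2.3, 2.139, 0.001]
contact_force: [0.9, -0.6, 0.0]
opening: 44.4
grasp_force: 0.0
```

Call:
{"name": "arm_command", "arguments": {"motion": "0 -0.12 0.98 0 0 0 0;0 -0.12 0.2 0 0 0 0;0 0 0 0 0 0 0;0 0 0 0 0 0 0;0 0 0 0 0 0 0;0 0 0 0 0 0 0"}}

```text
clock: 63.78
tool_pos: [499.7, 299.0, 233.1]
ee_rot: [2.302, 2.138, 0.0]
contact_force: [-0.2, 0.5, -0.1]
opening: 44.1
grasp_force: 0.0
```

```bash
python3 st.py; python3 - <<'E'
from h import *
im,C=snap("wrist","w11.png"); np.save("w11.npy",C)
p=w2p("wrist",[[499,383,30]],C)[0].astype(int); print(p)
a=im[max(0,p[1]-80):p[1]+80,p[0]-90:p[0]+90]; print(max(0,p[1]-80),p[0]-90)
a=cv2.resize(a,None,fx=2.6,fy=2.6,interpolation=cv2.INTER_CUBIC)
b=cv2.imread("pics/w10.png")[0:200,220:400]; b=cv2.resize(b,None,fx=1.8,fy=1.8); h=max(len(a),len(b))
cv2.imwrite("pics/v11.png",np.hstack([cv2.copyMakeBorder(x,0,h-len(x),0,0,0) for x in(a,b)]))
E
```

```text
[499.7 299.  233.1] rail x,y -516.3 6.5 tz [ 4.e-04 -3.e-04 -1.e+00] yaw -4.23 F rail -0.5 -0.1 -0.1 T [-0.13  0.07  0.04] open 44.1 q [ 0.34  0.43  1.29 -0.    1.42  0.41] t 63.7833
[312 100]
20 222
```

View pics/v11.png

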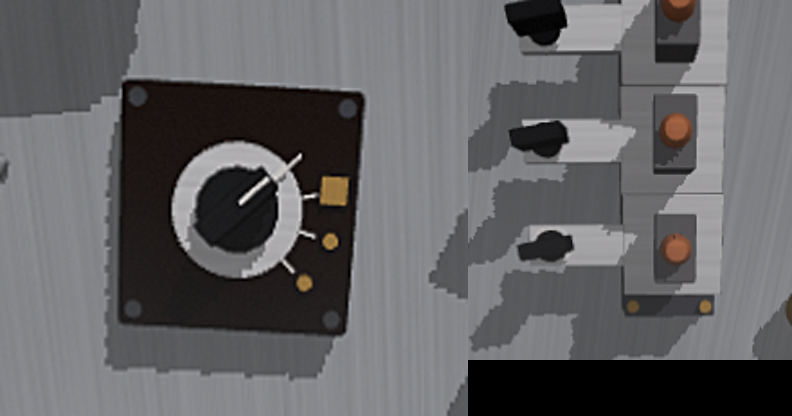

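The square brass stud, at crop (334,191), sits at the first detent clockwise of the pointer, so q = 0.5. The rail inset shows three contiguous carriages with their knobs turned alike.

```bash
python3 - <<'E'
from h import *
C=np.load("w11.npy"); f=lambda L:[(x/2.6+222,y/2.6+20) for x,y in L]
B=p2w("wrist",f([(122,82),(364,93),(346,334),(120,323)]),22,C)[:,:2]; print(B.round(1),B.mean(0),[np.linalg.norm(B[i]-B[i-1]) for i in range(4)],[np.degrees(np.arctan2(*(b-a)[::-1])) for a,b in((B[0],B[1]),(B[3],B[2]))])
r=p2w("wrist",f([(237,210)]),24,C)[0]; print("ring",r)
S=p2w("wrist",f([(334,191),(330,241),(304,283)]),25,C)[:,:2]
for c in(B.mean(0),r[:2]):
  d=S-c; print("studs",np.degrees(np.arctan2(d[:,1],d[:,0])).round(1),np.linalg.norm(d,axis=1).round(1))
L=p2w("wrist",f([(239,204),(270,179)]),56,C)[:,:2]; print("bar line",L,np.degrees(np.arctan2(*(L[1]-L[0])[::-1])))
E
```

```text
[[452.6 442.4]
 [560.3 429.8]
 [547.1 322.8]
 [439.8 336.1]] [499.94008671 382.78889753] [np.float64(107.13814010586505), np.float64(108.36098399196605), np.float64(107.7397600099765), np.float64(108.11261550848596)] [np.float64(-6.71291801835164), np.float64(-7.031185061764487)]
ring [499.5854476 383.3478498  24.       ]
studs [  7.2 -21.6 -50.6] [44.7 44.5 44.6]
studs [  6.4 -22.1 -50.7] [45.  45.1 45.3]
bar line [[501.13367509 383.94693788]
 [514.79039269 392.97821957]] 33.47693944822653
```

Call:
{"name": "arm_command", "arguments": {"motion": "0 0 0.7 -0.2 0 0 -1;0 0 0.7 -0.3 0 0 -1;0 0 0.7 -0.4 0 0 -1;0 0 0 -0.6 0 0 -1;0 0 0 -0.6 0 0 -1;0 0 0 -0.6 0 0 -1;0 0 0 -0.6 0 0 -1;0 0 0 -0.6 0 0 -1"}}

```text
clock: 64.5
tool_pos: [499.6, 383.5, 76.0]
ee_rot: [2.974, 1.01, 0.0]
contact_force: [0.8, -0.2, -0.4]
opening: 44.0
grasp_force: 0.0
```

Call:
{"name": "arm_command", "arguments": {"motion": "0 0 0 0 0 0 -0.38;0 0 0 0 0 0 0;0 0 0 0 0 0 0;0 0 0 0 0 0 0"}}

```text
clock: 64.83
tool_pos: [499.9, 384.2, 78.0]
ee_rot: [-2.991, -0.962, -0.003]
contact_force: [0.1, -0.2, 0.2]
opening: 44.0
grasp_force: 0.0
```

```bash
python3 st.py
```

```text
[499.9 384.2  78. ] rail x,y -600.3 20.2 tz [ 1.6e-03  5.0e-04 -1.0e+00] yaw -54.35 F rail 0.2 0.0 0.2 T [-0.05  0.17  0.02] open 44.0 q [ 0.47  0.67  1.32 -0.    1.15  1.42] t 64.8333
```

Call:
{"name": "arm_command", "arguments": {"motion": "0 0 -0.02 -0.6 0 0 0;0 0 0 -0.45 0 0 0;0 0 0 0 0 0 0;0 0 0 0 0 0 0;-0.6 0 0 0 0 0 0;-0.6 0 0 0 0 0 0;-0.6 0 0 0 0 0 0;-0.6 0 0 0 0 0 0", "grip_force": 10}}

```text
clock: 65.5
tool_pos: [499.5, 383.8, 35.8]
ee_rot: [2.991, 0.961, 0.002]
contact_force: [0.9, 0.3, -0.8]
opening: 19.9
grasp_force: 0.0
```

```bash
python3 st.py
```

```text
[499.5 383.8  35.8] rail x,y -600.0 19.7 tz [ 1.2e-03  3.0e-04 -1.0e+00] yaw -54.38 F rail -0.2 0.9 -0.8 T [-0.11  0.17  0.02] open 19.9 q [ 0.47  0.72  1.36 -0.    1.06  1.42] t 65.5
```

Call:
{"name": "arm_command", "arguments": {"motion": "-0.8 0 0 0 0 0 0;-0.8 0 0 0 0 0 0;-0.8 0 0 0 0 0 0"}}

```text
clock: 65.75
tool_pos: [499.3, 383.8, 35.9]
ee_rot: [2.991, 0.961, 0.001]
contact_force: [-1.2, -1.3, 5.4]
opening: 8.8
grasp_force: 2.9
```

```bash
python3 st.py
```

```text
[499.3 383.8  35.9] rail x,y -600.0 19.6 tz [ 7.e-04  2.e-04 -1.e+00] yaw -54.38 F rail 1.1 -1.4 5.4 T [-0.14  0.48  0.  ] open 8.8 q [ 0.47  0.72  1.35 -0.    1.06  1.42] t 65.75
```

Call:
{"name": "arm_command", "arguments": {"motion": "-0.4 0 0 0 0 0 0;-0.4 0 0 0 0 0 0;-0.4 0 -0.01 -0.085 0 0 0;-0.4 0 0 0 0 0 0;-0.4 0 0 0 0 0 0"}}

```text
clock: 66.17
tool_pos: [498.8, 383.1, 31.0]
ee_rot: [2.991, 0.961, -0.002]
contact_force: [0.2, 0.4, 0.5]
opening: 26.4
grasp_force: 0.0
```

```bash
python3 st.py
```

```text
[498.8 383.1  31. ] rail x,y -599.4 18.9 tz [-1.e-03 -7.e-04 -1.e+00] yaw -54.38 F rail -0.3 0.2 0.5 T [-0.05  0.16  0.01] open 26.4 q [ 0.47  0.73  1.36 -0.    1.06  1.42] t 66.1667
```

Call:
{"name": "arm_command", "arguments": {"motion": "-0.8 0 0 0 0 0 0;-0.8 0 0 0 0 0 0;-0.8 0 0 0 0 0 0;-0.8 0 0 0 0 0 0"}}

```text
clock: 66.5
tool_pos: [498.3, 384.3, 31.5]
ee_rot: [-2.989, -0.96, 0.001]
contact_force: [-3.2, 4.9, -0.4]
opening: 12.1
grasp_force: 10.0
```

```bash
python3 st.py
```

```text
[498.3 384.3  31.5] rail x,y -600.7 18.6 tz [-0.0012  0.0014 -1.    ] yaw -54.38 F rail -5.3 -2.3 -0.4 T [ 0.9   0.61 -0.05] open 12.1 q [0.47 0.73 1.36 0.   1.06 1.42] t 66.5
```

Call:
{"name": "arm_command", "arguments": {"motion": "-1 -0.01 0.02 0 0 0 0;-1 0 0 0 0 0 0;-1 0 0 0 0 0 -0.8;-1 0 0 0 0 0 -0.8;-1 0 0 0 0 0 -0.8;-1 0 0 0 0 0 -0.8;-1 0 0 0 0 0 -0.8;-1 0 0 0 0 0 -0.8", "grip_force": 40}}

```text
clock: 67.17
tool_pos: [498.3, 384.2, 31.5]
ee_rot: [-3.136, -0.18, 0.001]
contact_force: [-2.8, 2.2, 0.7]
opening: 11.1
grasp_force: 40.0
```

Call:
{"name": "arm_command", "arguments": {"motion": "-1 0 0 0 0 0 0;-1 0 0 0 0 0 0;-1 0 0 0 0 0 0;-1 0 0 0 0 0 0"}}

```text
clock: 67.5
tool_pos: [498.4, 384.2, 31.5]
ee_rot: [3.136, 0.19, -0.001]
contact_force: [-4.3, 2.3, 1.9]
opening: 10.4
grasp_force: 40.0
```

```bash
python3 st.py
```

```text
[498.4 384.2  31.5] rail x,y -600.5 18.7 tz [-8.e-04 -1.e-04 -1.e+00] yaw -83.08 F rail -3.0 -3.8 1.9 T [0.47 0.91 0.08] open 10.4 q [0.47 0.73 1.36 0.   1.06 1.92] t 67.5
```

Call:
{"name": "arm_command", "arguments": {"motion": "-0.3 0 0 0 0 0 0;-0.3 0 0 0 0 0 0;-0.3 0 0 0 0 0 0;-0.3 0 0 0.5 0 0 0;0 0 0 0.9 0 0 0;0 0 -0.3 0.9 0 0 1;0 0 -0.5 0.9 0 0 1;0 0 -0.5 0.9 0 0 1"}}

```text
clock: 68.17
tool_pos: [498.7, 331.2, 197.3]
ee_rot: [3.065, 0.685, 0.001]
contact_force: [0.6, 0.1, -0.2]
opening: 43.9
grasp_force: 0.0
```

Call:
{"name": "arm_command", "arguments": {"motion": "0 0 -0.5 0.9 0 0 1;0 0 -0.5 0 0 0 1;0 0 0 0 0 0 1;0 0 0 0 0 0 1;0 0 0 0 0 0 1;0 0 0 0 0 0 1;0 0 0 0 0 0 1;0 0 0 0 0 0 1"}}

```text
clock: 68.83
tool_pos: [499.1, 291.6, 231.7]
ee_rot: [2.523, 1.871, 0.001]
contact_force: [-0.2, 0.7, 1.0]
opening: 44.0
grasp_force: 0.0
```

Call:
{"name": "arm_command", "arguments": {"motion": "0 0 0 0 0 0 1;0 0 0 0 0 0 1;0 0 0 0 0 0 0;0 0 0 0 0 0 0;0 0 0 0 0 0 0"}}

```text
clock: 69.25
tool_pos: [498.9, 291.8, 231.6]
ee_rot: [2.322, 2.115, 0.0]
contact_force: [-0.2, -0.1, -0.3]
opening: 43.8
grasp_force: 0.0
```

```bash
python3 st.py; python3 - <<'E'
from h import *
im,C=snap("wrist","w12.png"); g=cv2.cvtColor(im,cv2.COLOR_BGR2GRAY)
c=np.array([499.8,383.0])
# brightness along circles: bar line (z=56, r=8..17); disc tip (z=32)
for z,rs in((56,(6,9,12,15)),(32,(17.,))):
  A=np.arange(-70,60,3); acc=np.zeros(len(A))
  for r in rs:
    P=np.array([[*(c+r*np.array([np.cos(a),np.sin(a)])),z] for a in np.radians(A)]); px=w2p("wrist",P,C)
    acc+=cv2.remap(g.astype(np.float32),px[:,0].astype(np.float32),px[:,1].astype(np.float32),1).ravel()
  print(z,list(zip(A.tolist(),(acc/len(rs)).astype(int).tolist())))
for n in("scene",):
  i2,_=snap(n,"s12.png"); m=cv2.inRange(cv2.cvtColor(i2,cv2.COLOR_BGR2HSV),(3,120,60),(15,255,255))
  for x in(118,54,-10):
    P=[[562.4+(x+79)*.158,-134-(x+79)*.987,90]]; u,v=w2p(n,P)[0].astype(int); print("stub expected",u,v,"orange px",(m[v-6:v+7,u-6:u+7]>0).sum())
E
```

```text
[498.9 291.8 231.6] rail x,y -509.3 4.6 tz [ 4.e-04 -3.e-04 -1.e+00] yaw -5.36 F rail 0.0 -0.2 -0.3 T [-0.01  0.09 -0.04] open 43.8 q [ 0.33  0.42  1.31 -0.    1.41  0.42] t 69.25
56 [(-70, 20), (-67, 21), (-64, 21), (-61, 21), (-58, 21), (-55, 21), (-52, 21), (-49, 21), (-46, 21), (-43, 21), (-40, 21), (-37, 21), (-34, 21), (-31, 21), (-28, 21), (-25, 21), (-22, 21), (-19, 20), (-16, 20), (-13, 21), (-10, 21), (-7, 25), (-4, 29), (-1, 38), (2, 69), (5, 126), (8, 185), (11, 197), (14, 151), (17, 88), (20, 67), (23, 53), (26, 37), (29, 27), (32, 20), (35, 19), (38, 21), (41, 20), (44, 24), (47, 22), (50, 23), (53, 21), (56, 25), (59, 26)]
32 [(-70, 16), (-67, 19), (-64, 21), (-61, 20), (-58, 23), (-55, 19), (-52, 18), (-49, 16), (-46, 17), (-43, 15), (-40, 12), (-37, 23), (-34, 16), (-31, 12), (-28, 26), (-25, 15), (-22, 3), (-19, 10), (-16, 20), (-13, 25), (-10, 17), (-7, 7), (-4, 14), (-1, 25), (2, 24), (5, 19), (8, 29), (11, 85), (14, 197), (17, 194), (20, 108), (23, 7), (26, 17), (29, 22), (32, 23), (35, 17), (38, 20), (41, 14), (44, 21), (47, 13), (50, 19), (53, 15), (56, 18), (59, 15)]
stub expected 250 131 orange px 14
stub expected 260 140 orange px 14
stub expected 270 150 orange px 14
```

```bash
python3 - <<'E'
from h import *
C11=np.load("w11.npy")
m=viewer.camera_model("wrist"); C12=cfw("wrist",m)
for f,C in(("w11",C11),("w12",C12)):
  g=cv2.cvtColor(cv2.imread(f"pics/{f}.png"),cv2.COLOR_BGR2GRAY).astype(np.float32)
  # white line pixels on bar: rectify at z=56 in a 1/4mm grid about axis
  xs,ys=np.meshgrid(np.arange(-18,30,.5),np.arange(-25,30,.5)); P=np.c_[(499.8+xs).ravel(),(383+ys).ravel(),np.full(xs.size,56)]
  px=w2p("wrist",P,C).astype(np.float32); v=cv2.remap(g,px[:,0].reshape(xs.shape),px[:,1].reshape(xs.shape),1)
  mk=((v>120)&(np.hypot(xs,ys)<17)).astype(np.uint8); n,l,st,_=cv2.connectedComponentsWithStats(mk)
  for i in range(1,n):
    if st[i,4]>15:
      q=np.c_[xs[l==i],ys[l==i]]; d=cv2.fitLine(q.astype(np.float32),2,0,.01,.01).ravel(); print(f,st[i,4],q.mean(0).round(1),np.degrees(np.arctan2(d[1],d[0])).round(1))
E
```

```text
w11 117 [7.1 6.1] 35.4
w12 130 [8.9 1.8] 7.1
w12 53 [ 5.4 14.8] -20.2
```

The pointer line went from 35.4° to 7.1° and the square stud is at about 7°. All three stubs are where they should be and the arm is clear, so I'm handing in.

```bash
python3 -c "
from bench import close_job
print(close_job())"
```

```text
the job is handed in; nothing more can be done
None
```

I handed the job in: all three carriages are on the rail, touching each other and the end stop, with their knobs turned to the stop, and the selector is on the square stud (q = 0.5). The first carriage tipped over on my first try at sliding it on, so I righted it and mounted it again; no result came back from the judging.

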